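# Dose two digestion tablets from a locked plunger dispenser

## Task

Prepare the blank for the protein digestion: stand the empty beaker upright on the steel stand plate, centred under the nose of the tablet dispenser's chute and let go of it. Then grip the dispenser's leaning wing handle, turn it back and forth while pressing until you feel its safety lock let go, and dose exactly two tablets into the beaker: two strokes right down to the stop, letting the plunger rise fully after each, and release it. Leave the other beakers standing where they are.

Things in the scene. Friction and masses are not known exactly. Their poses are not given: they have to be found in the camera images.
- beaker_mid (a point): the empty, clear sample beaker: 50 mm diameter (55 mm across its pouring lip), 62 mm tall, about 2 mm wall, open at the top, loose. The point is on its axis half-way up (31 mm above its underside); z is up the beaker.
- beaker_spot (a point): fixed point on top of the dispenser's thin steel stand plate (top 4 mm above the worktop, about 104 x 90 mm free) where the middle of the beaker's underside belongs. It has the dispenser's own axes: y the way its chute points, x away from the side on which the plunger leans out, z up. The chute comes down to here from the -y side; +y is open.
- chute_nose (a point): centre of the open underside of the steel drop nose in which the chute ends, 82 mm above the worktop, straight above beaker_spot; a standing beaker passes below it. The nose is 34 mm wide (x), 28 mm deep (y) and reaches up to 109 mm; on its -y side the 34 mm wide chute with 10 mm walls rises at 38 degrees to the housing, whose side lies 44 mm from this point. Same axes as beaker_spot.
- handle_grip (a point): centre of the black wing handle on the plunger: 64 mm long (its x), 15 mm thick (its y, the way to pinch it), 34 mm tall (its z). z points up out of the dispenser along the plunger, leaning 30 degrees from vertical towards beaker_spot's -x: press along -z. Below the wing a 14 mm stem shows for 42 mm above the barrel, 12 mm when the plunger is down.
- handle (a joint): turn of the wing about the plunger's axis, rad, counter-clockwise from above positive, stops at +-0.95, near 0 at the start; turns easily, stays put. Of four hidden keyways 90 degrees apart (0.2 rad wide, place unknown) one lies 0.3 to 0.8 rad from 0 to one side, maybe another to the other side. Elsewhere the plunger stops hard after 2 mm; in a keyway it goes down and cannot turn.
- plunger (a joint): travel of the sprung plunger, m: 0 up, 0.030 down at its stop. The spring returns it; it takes about 4 N to start and 9 N at the bottom. A stroke right to the stop carries the lowest tablet over the drop opening; only when the plunger has risen fully does the next tablet drop into the shuttle.
- magazine_base (a point): fixed point inside the dispenser under the clear vertical magazine tube, on the floor where the lowest tablet lies, 168 mm above the worktop. The tube's cap, 272 mm up, is the dispenser's highest part apart from the handle. Same axes as beaker_spot.
- tablet_1_center (a point): centre of the lowest tablet in the dispenser, a white pressed disc 20 mm across and 10 mm thick; the first full stroke drops it down the chute.
- tablet_2_center (a point): centre of the second tablet, on top of the first, same size; the second full stroke drops it.
- leaf_beaker_1: a beaker like the empty one but with green leaves in it, to be left alone; origin at the middle of its underside.
- leaf_beaker_2: a beaker like the empty one but with purple leaves in it, to be left alone; origin at the middle of its underside.
- tablet_3_center (a point): centre of the third tablet, on top of the second, same size; it has to stay in the dispenser, like one more above it.

How it is judged:
On the way, in this order (a step that is already met when the one before it is completed fails the run):
1. the empty beaker stands upright on the stand plate under the chute's nose, let go (horizontal distance between beaker_mid and beaker_spot below 0.014 m and height (world z) of beaker_mid below 0.041 m and angle between beaker_mid's own z axis and vertical below 0.1 rad and contact force between the fingers and beaker below 0.1 N), for 0.2 s.
2. the plunger is pressed down to its stop (value of joint plunger above 0.0285 m), for 0.1 s.
3. it rises fully again (value of joint plunger below 0.002 m), for 0.1 s.
4. the plunger is pressed down to its stop a second time (value of joint plunger above 0.0285 m), for 0.1 s.
At the end, for the whole second after the job is handed in: Tablets 1 and 2 lie in the beaker, which stands upright on the stand plate within 25 mm of the spot under the chute; the plunger is up within 3 mm; tablet 3 is still in the dispenser; the leaf beakers stand within 30 mm of where they were (horizontal distance between each of tablet_1_center, tablet_2_center and beaker_mid below 0.022 m and z of tablet_1_center in the frame of beaker_mid between -0.031 and 0.02 m and z of tablet_2_center in the frame of beaker_mid between -0.031 and 0.02 m and angle between beaker_mid's own z axis and vertical below 0.1 rad and horizontal distance between beaker_mid and beaker_spot below 0.025 m and height (world z) of beaker_mid below 0.041 m and value of joint plunger below 0.003 m and height (world z) of tablet_3_center above 0.16 m); the robot touches nothing.
It fails at once if a leaf beaker is moved by more than 30 mm or tipped (distance of any of leaf_beaker_1, leaf_beaker_2 from where it was at the start of the episode above 0.03 m or angle between any of leaf_beaker_1, leaf_beaker_2's own z axis and vertical above 0.4 rad).
It fails at once if a third tablet is dispensed (height (world z) of tablet_3_center below 0.15 m).
It also fails if it takes over 61 s, if anything falls off the work surface, if the arm or the gripper's body presses on something with over 40 N, if the wrist force passes 120 N, or if a joint passes its speed limit or range.

## Robot

A 6-joint arm with a two-finger parallel gripper is mounted at the origin on a cart in front of the work surface, level with it; the furniture and walls round the work are solid. World frame = base frame: x ahead of the robot, y to its left, z up, the work surface at z = 0. Lengths are in m, angles in rad, forces in N, time in s.
With the tool pointing down it reaches from about 0.425 to 0.95 m from the base axis. Payload 14.7 kg.
Tool frame: the origin (TCP) lies between the finger pads; the fingertips stand 11 mm ahead of it and the grasp point (between the pads) lies 8 mm behind it; z points along the fingers, x is the direction in which the jaws open and shut, and the axes are right-handed (so a half turn about z gives the same grasp; the last joint's range is limited). The gripper opens to 85 mm and grips with 20 to 120 N. Pads are 22 mm wide; open, the fingers measure 114 mm over their backs; the gripper's body (76 mm by 85 mm) begins 54 mm behind the grasp point. The pads swing forward as they close: fully open they stand 13 mm farther back than shut.
Start: joints at [1.116, 0.48, 1.596, -0, 1.065, -0.047], TCP at [0.258, 0.597, 0.242] pointing down, gripper open.
Joint ranges: [-2.75, 2.75], [-0.82, 2.05], [0.23, 2.67], [-1.56, 4.7], [0.09, 2.69], [-2.92, 2.92]. Speed limits (rad/s): [1.89, 1.89, 2.39, 3.01, 3.01, 3.01].

## Interface

Orientations are given as a unit quaternion [w, x, y, z].
In Python, from station import arm gives the robot as it stands.
- The arm moves only by the shell command python3 -m inch 'ROWS' [FORCE]. ROWS is a JSON object of lists of equal length, an entry for each row: "fingers": the opening, from 0 (shut) to 1 (fully open); "offset": the shift along the tool's x, y, z in cm, a list of three; "spin": the turn about the tool's z in rad. In form: {"fingers": [fingers, ...], "offset": [[tx, ty, tz], ...], "spin": [spin, ...]}. A call has 1 to 12 rows; each row shifts and turns the commanded pose from where the row before left it, along the tool's axes as they then stand; what a row does not reach is not made up. A row lasts 1/12 s, in which the tool goes at most 41.7 mm and 7.16 degrees, less where a joint would pass 70% of its speed; a pose out of reach is approached as far as the arm can. A call with a gripper value outside its range is refused whole. The fingers move at their own pace and stop on an object; FORCE is the grip in N (left out, the last holds). Time passes only in rows, so rows that do not move let the fingers close. It gives the time, the measured TCP pose, the force and the opening at its end, in the units of the state.
- arm.observe(): the state, without advancing time (a new reading comes with each control period).
- arm.read_camera(name): name is "scene" or "top" or "wrist"; returns a dict with "color" (384x512x3 uint8, red, green, blue), "fx", "fy", "cx", "cy" (pixels), "origin" and "rotation" of the camera in the world. Camera axes: x right, y up, looking along -z (the intrinsics and any distortion apply to the point x, -y, -z); pixel columns grow to the right and rows downward; lengths in m; the calibration is good to about 2 mm. A picture is of the moment at which its call begins. There is no depth.
- arm.finish_job(): hands the job in, once; it reports no verdict.
The state is a dict: "clock": time; "joint_pos": joint angles; "qd": joint speeds; "tau": joint torques, N m; "ee_pos": TCP position; "eef_rot": TCP orientation; "force": force on the tool from outside, world axes, zero at the start; "torque": the same for the moment, N m; "gripper_width": finger opening in m.
Only numpy, scipy, OpenCV 4.12 (cv2) and the standard library are available. Lean on these libraries where they do the work, as an engineer would, in place of code of your own. Each camera call takes 0.05 s, during which the arm holds its last target.

## Working session

There is one attempt and no reset: what is moved stays moved. The work goes in short steps, Python scripts to look and compute and a shell command to move; the robot and the scene stay as the last step left them, time stands still between calls to the robot, and variables do not carry over. Pictures are saved under pics/ and viewed, and the job is handed in when it is done.

```bash
ls -la; mkdir -p pics; cat > h.py <<'E'
import numpy as np, cv2
from station import arm
def shot(name,tag):
    c=arm.read_camera(name); cv2.imwrite(f'pics/{tag}.png',c['color'][:,:,::-1])
    np.savez(f'pics/{tag}.npz',**{k:np.array(v) for k,v in c.items()})
    return c
def ray(c,u,v):
    d=np.array([(u-c['cx'])/c['fx'],-(v-c['cy'])/c['fy'],-1.0]); d=np.array(c['rotation'])@d
    return np.array(c['origin']),d/np.linalg.norm(d)
def onz(c,u,v,z):
    o,d=ray(c,u,v); return o+d*(z-o[2])/d[2]
def proj(c,p):
    q=np.array(c['rotation']).T@(np.array(p)-np.array(c['origin'])); return c['cx']+c['fx']*q[0]/-q[2], c['cy']+c['fy']*-q[1]/-q[2]
def tri(rs):
    A=np.zeros((3,3));b=np.zeros(3)
    for o,d in rs:
        P=np.eye(3)-np.outer(d,d);A+=P;b+=P@o
    x=np.linalg.solve(A,b); return x,[np.linalg.norm((np.eye(3)-np.outer(d,d))@(x-o)) for o,d in rs]
def load(tag):
    z=np.load(f'pics/{tag}.npz',allow_pickle=True); return {k:z[k] for k in z}
E
python3 - <<'E'
from h import *
print(arm.observe())
for n in ['scene','top','wrist']:
    c=shot(n,n+'0'); print(n,{k:np.round(v,4).tolist() for k,v in c.items() if k!='color'})
E
```

```text
total 12
drwxr-xr-x  3 agent agent 4096 Dec  7 16:46 .
drwxr-xr-x 23 root  root  4096 Dec  7 16:46 ..
drwxr-xr-x  2 agent agent 4096 Dec  7 16:46 pics
{'clock': 0.0, 'joint_pos': array([ 1.11636274e+00,  4.80847236e-01,  1.59689442e+00, -2.07303630e-06,
        1.06511404e+00, -4.66048044e-02]), 'qd': array([ 0.00068402, -0.00176463,  0.00031288, -0.00150148,  0.00111731,
        0.00289456]), 'tau': array([ 1.96923735e-03, -9.50620508e+01, -4.30177188e+01, -9.64452761e-05,
        1.16362399e-02, -6.16442730e-05]), 'ee_pos': array([0.25760111, 0.59631941, 0.24165474]), 'eef_rot': array([ 3.22689312e-04,  8.35648145e-01,  5.49264762e-01, -5.42854403e-04]), 'force': array([ 0.52290902, -0.04647616,  0.38011885]), 'torque': array([0.01776054, 0.00054081, 0.02526679]), 'gripper_width': 0.08555417759480594}
scene {'fx': 409.299, 'fy': 409.299, 'cx': 248.1862, 'cy': 187.4631, 'origin': [0.0656, -0.7906, 0.598], 'rotation': [0.8061, 0.5378, -0.1373, -0.2053]}
top {'fx': 375.9598, 'fy': 375.9598, 'cx': 253.3305, 'cy': 196.24, 'origin': [0.4842, 0.1193, 0.9892], 'rotation': [-0.6992, -0.0304, 0.0363, 0.7133]}
wrist {'fx': 274.1891, 'fy': 274.1891, 'cx': 261.7989, 'cy': 186.8968, 'origin': [0.1804, 0.6288, 0.3733], 'rotation': [0.8249, -0.1362, -0.0894, 0.5412]}
```

```bash
python3 - <<'E'
s=open('h.py').read()
s=s.replace("from station import arm","from station import arm\nfrom scipy.spatial.transform import Rotation as R\ndef RM(c):\n    w,x,y,z=c['rotation']; return R.from_quat([x,y,z,w]).as_matrix()\ndef Q(q): return R.from_quat([q[1],q[2],q[3],q[0]]).as_matrix()")
s=s.replace("np.array(c['rotation'])","RM(c)")
open('h.py','w').write(s)
E
python3 -c "
from h import *
c=load('top0');print(proj(c,[.5,.1,0]));print(RM(c))
print(Q(arm.observe()['eef_rot']))"
```

```text
(np.float64(257.76171358071855), np.float64(225.64283156277003))
[[-0.02035142  0.99535912 -0.0940534 ]
 [-0.99976548 -0.01956409  0.00928571]
 [ 0.00740255  0.09422032  0.99552385]]
[[ 3.96587135e-01  9.17997001e-01 -3.89021661e-04]
 [ 9.17996646e-01 -3.96587324e-01 -8.08207490e-04]
 [-8.96213111e-04 -3.65958874e-05 -9.99999598e-01]]
```

View pics/scene0.png

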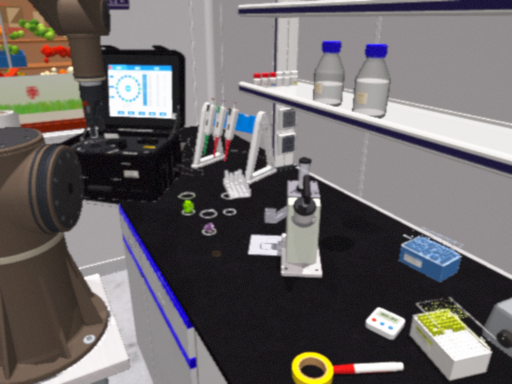

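View pics/top0.png

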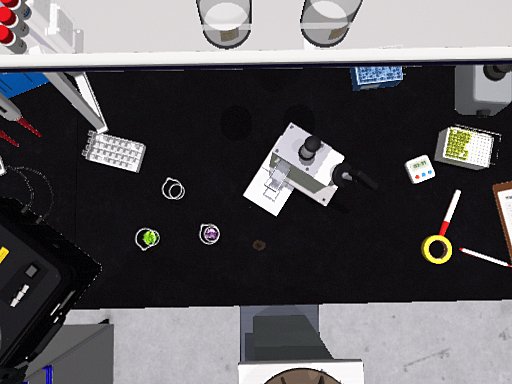

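View pics/wrist0.png

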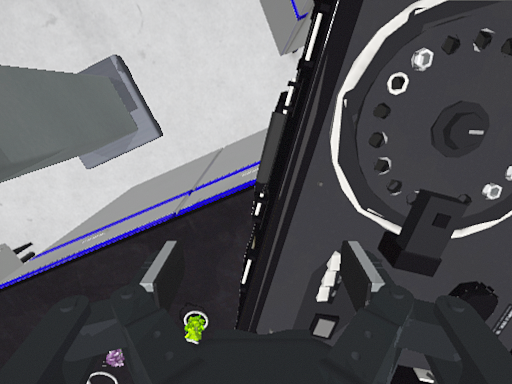

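```bash
python3 - <<'E'
from h import *
def crop(tag,x0,y0,x1,y1,k,g=1.0):
    im=cv2.imread(f'pics/{tag}.png')[y0:y1,x0:x1]
    im=(255*(im/255.)**g).astype('uint8')
    cv2.imwrite(f'pics/{tag}_crop{x0}.png',cv2.resize(im,None,fx=k,fy=k,interpolation=cv2.INTER_CUBIC))
crop('top0',120,110,220,260,4,.5)
crop('top0',235,110,385,220,5,.6)
crop('scene0',165,140,340,290,4,.5)
E
```

```text
(no output)
```

View pics/top0_crop120.png

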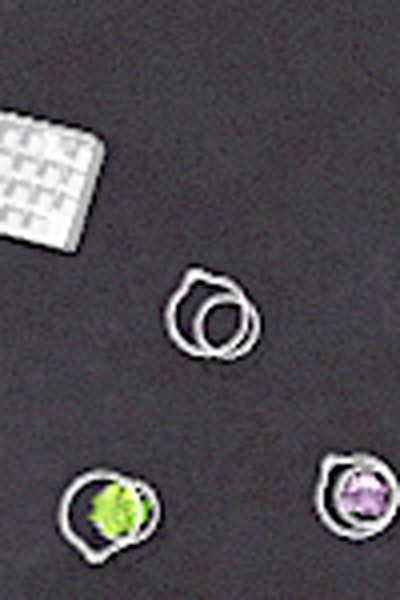

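View pics/top0_crop235.png

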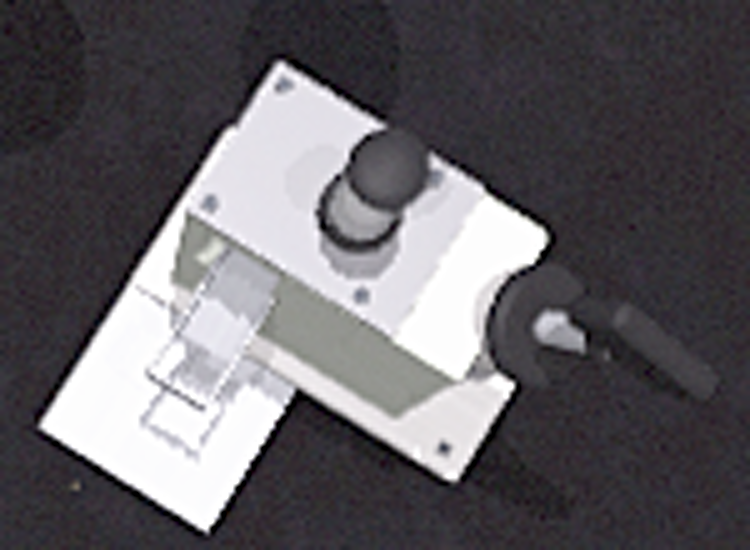

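View pics/scene0_crop165.png

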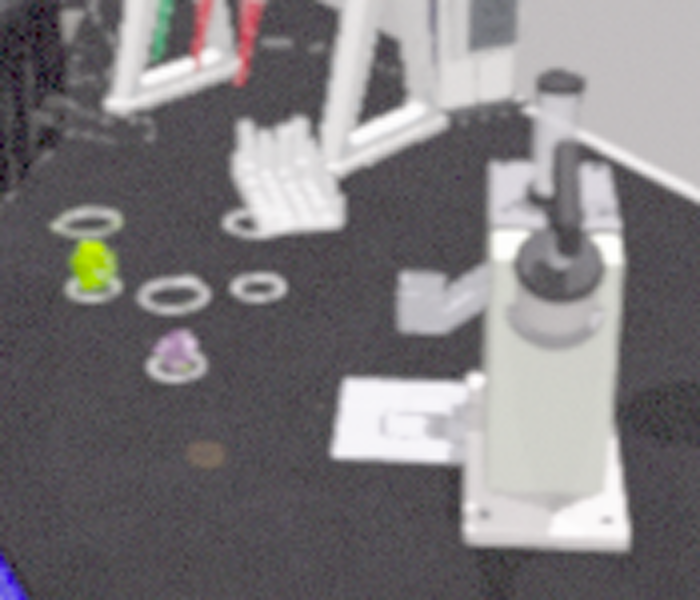

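```bash
python3 - <<'E'
from h import *
t=load('top0');s=load('scene0')
f=lambda p:np.round(p,4)
print('base top',f(onz(t,177,191.5,0)),'scene',f(onz(s,229.5,212,0)))
print('rim top',f(onz(t,172,188.3,.062)))
print('tri base',tri([ray(t,177,191.5),ray(s,229.5,212)]))
for n,u,v in [('leafg',120+108/4,110+515/4),('leafp',120+355/4,110+497/4)]: print(n,f(onz(t,u,v,.062)))
for u,v in [(40,427),(208,532)]: print('plate',f(onz(t,235+u/5,110+v/5,.004)))
for u,v in [(285,60),(225,125),(458,482),(546,235)]: print('disp',u,v,f(onz(t,235+u/5,110+v/5,.0)),f(onz(t,235+u/5,110+v/5,.168)))
print('mark top',f(onz(t,235+182/5,110+423/5,.004)),f(onz(s,165+420/4,140+425/4,.004)))
# nose: scene bottom center approx
print(tri([ray(t,235+185/5,110+390/5),ray(s,165+415/4,140+332/4)]))
# handle wing
print('wing', [f(onz(t,235+u/5,110+v/5,.22)) for u,v in [(625,315),(708,388)]])
print(tri([ray(t,235+665/5,110+350/5),ray(s,165+565/4,140+200/4)]))
print('cap',tri([ray(t,235+388/5,110+170/5),ray(s,165+560/4,140+85/4)]))
E
```

```text
base top [0.5942 0.3114 0.    ] scene [0.5979 0.3153 0.    ]
rim top [0.5956 0.3118 0.062 ]
tri base (array([0.59469852, 0.31054973, 0.00276636]), [np.float64(0.0008369901125835994), np.float64(0.0008369901125833733)])
leafg [0.4725 0.3728 0.062 ]
leafp [0.4804 0.2218 0.062 ]
plate [0.5801 0.1372 0.004 ]
plate [0.5231 0.0502 0.004 ]
disp 285 60 [0.7766 0.0017 0.    ] [0.727  0.0217 0.168 ]
disp 225 125 [0.7415 0.0351 0.    ] [0.6978 0.0494 0.168 ]
disp 458 482 [ 0.547  -0.0828  0.    ] [ 0.5363 -0.0485  0.168 ]
disp 546 235 [ 0.6783 -0.1351  0.    ] [ 0.6454 -0.0919  0.168 ]
mark top [0.5807 0.0624 0.004 ] [0.5976 0.0568 0.004 ]
(array([0.59248867, 0.0632988 , 0.07529866]), [np.float64(0.0028490691048481476), np.float64(0.0028490691048483614)])
wing [array([ 0.6009, -0.1098,  0.22  ]), array([ 0.5698, -0.1427,  0.22  ])]
(array([ 0.5815112 , -0.11723097,  0.2439165 ]), [np.float64(0.0015278964588684057), np.float64(0.0015278964588682576)])
cap (array([ 0.65405784, -0.0063204 ,  0.26547878]), [np.float64(0.0008971144880969453), np.float64(0.0008971144880969982)])
```

```bash
python3 -m inch '{"fingers":[1,1,1,1,1,1,1,1,1,1,1,1],"offset":[[-1.07,3.5,0],[-1.07,3.5,0],[-1.07,3.5,0],[-1.07,3.5,0],[-1.07,3.5,0],[-1.07,3.5,0],[-1.07,3.5,0],[-1.07,3.5,0],[-1.07,3.5,0],[-1.07,3.5,0],[-1.07,3.5,0],[-1.07,3.5,0]],"spin":[0,0,0,0,0,0,0,0,0,0,0,0]}' && python3 -m inch '{"fingers":[1,1,1,1,1],"offset":[[0,0,0],[0,0,0],[0,0,0],[0,0,0],[0,0,0]],"spin":[-0.102,-0.102,-0.102,-0.102,0]}'; python3 - <<'E'
from h import *
shot('wrist','w1');shot('scene','s1'); o=arm.observe(); print(o['ee_pos'],Q(o['eef_rot']))
E
```

```text
clock: 1.15
ee_pos: [0.5935, 0.3108, 0.2421]
eef_rot: [-0.0, 0.836, 0.549, -0.0]
force: [0.4, 0.3, 0.1]
gripper_width: 0.0855
clock: 1.57
ee_pos: [0.5923, 0.312, 0.242]
eef_rot: [-0.0, 0.705, 0.709, -0.0]
force: [0.2, -0.6, -0.2]
gripper_width: 0.0855
[0.59227264 0.31222084 0.24210095] [[ 3.38498681e-03  9.99994206e-01 -3.60803210e-04]
 [ 9.99994256e-01 -3.38504890e-03 -1.71610614e-04]
 [-1.72830956e-04 -3.60220238e-04 -9.99999920e-01]]
```

View pics/w1.png

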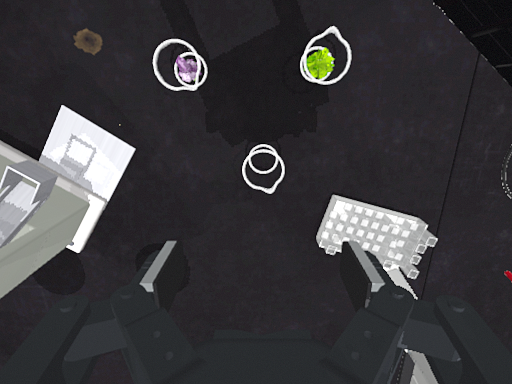

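```bash
cat >> h.py <<'E'
def ell(tag,x0,y0,x1,y1,thr=150):
    im=cv2.imread(f'pics/{tag}.png')[y0:y1,x0:x1]; g=im.min(2)
    m=(g>thr).astype('uint8')
    return m
E
python3 - <<'E'
from h import *
f=lambda p:np.round(p,4)
w=load('w1');t=load('top0');s=load('scene0')
print(f(w['origin']), f(RM(w)))
for nm,(x0,y0,x1,y1) in dict(empty=(230,135,300,205),purple=(145,30,215,100),green=(292,20,360,95)).items():
    im=w['color'][y0:y1,x0:x1].astype(int); m=((im.min(2)>120)&(im.max(2)-im.min(2)<40)).astype('uint8')
    cs,h=cv2.findContours(m,cv2.RETR_CCOMP,cv2.CHAIN_APPROX_NONE)
    for c in sorted(cs,key=cv2.contourArea)[::-1][:5]:
        if len(c)>=15:
            e=cv2.fitEllipse(c); print(nm,cv2.contourArea(c),np.round(np.array(e[0])+[x0,y0],1),np.round(e[1],1), cv2.boundingRect(c))
cv2.imwrite('pics/w1c.png',cv2.resize(w['color'][60:210,0:310,::-1],None,fx=2.5,fy=2.5,interpolation=cv2.INTER_CUBIC))
E
```

```text
[0.5083 0.3109 0.3736] [[-0.0036 -0.9469 -0.3216]
 [ 1.     -0.003  -0.0023]
 [ 0.0013 -0.3216  0.9469]]
empty 1491.5 [263.1 168.3] [41.  47.1] (12, 9, 43, 50)
empty 572.5 [263.2 171.8] [32.6 36.1] (14, 25, 39, 30)
empty 385.0 [262.9 161. ] [19.3 25.9] (20, 17, 27, 20)
empty 40.0 [262.8 148.2] [ 4.5 15.2] (25, 11, 17, 5)
purple 2125.5 [178.8  65.3] [47.3 57.6] (7, 9, 56, 52)
purple 1215.0 [175.2  63.1] [39.6 41.3] (11, 12, 42, 46)
purple 88.5 [200.9  72.4] [ 5.8 23.5] (52, 30, 8, 24)
purple 53.0 [190.1  81.4] [ 7.4 13.4] (37, 47, 15, 9)
purple 26.0 [190.4  62.7] [4.9 9.9] (40, 30, 11, 7)
green 2105.5 [325.9  57.4] [47.1 58.1] (8, 6, 52, 59)
green 1469.5 [327.3  57.6] [38.9 47.7] (13, 12, 44, 50)
green 19.0 [303.9  69.4] [2.9 9.5] (10, 45, 5, 10)
```

View pics/w1c.png

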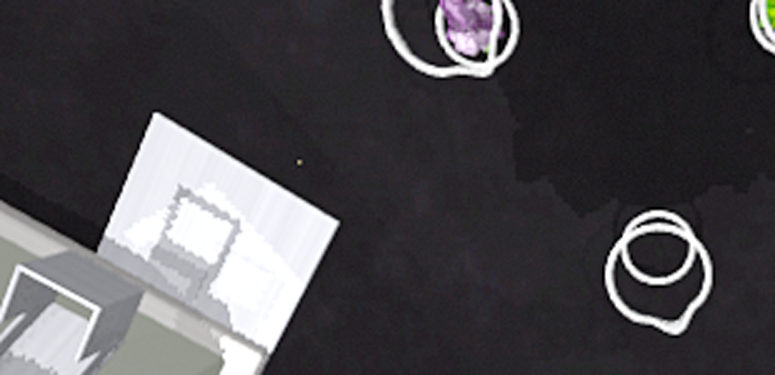

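```bash
python3 - <<'E'
from h import *
f=lambda p:np.round(p,4)
w=load('w1');t=load('top0');s=load('scene0')
print('rim',f(onz(w,263.5,169,.062)),'base',f(onz(w,263.4,159,0)))
print(tri([ray(w,263.5,169),ray(t,172,188.3)]))
print(tri([ray(w,263.4,159),ray(t,177,191.5),ray(s,229.5,212)]))
P=lambda u,v,z:f(onz(w,u/2.5,60+v/2.5,z))
a,b=P(155,112,.004),P(339,222,.004); print('plate front',a,b,np.linalg.norm(a-b))
c=P(263,372,.004); print(c)
# nose top opening corners z .109
for p in [(20,265),(100,308),(142,293),(62,250)]: print('nosetop?',P(*p,.109))
ta=[(40,427),(208,532)]
for (u,v),(x,y) in zip(ta,[(339,222),(155,112)]): print(tri([ray(t,235+u/5,110+v/5),ray(w,x/2.5,60+y/2.5)]))
E
```

```text
rim [0.592  0.3136 0.062 ] base [0.5942 0.3139 0.    ]
(array([0.59661749, 0.3142347 , 0.04743589]), [np.float64(0.0008695630175950066), np.float64(0.0008695630175951264)])
(array([0.59478433, 0.31233384, 0.00140825]), [np.float64(0.0017805951653082606), np.float64(0.0013246310058158749), np.float64(0.0016182071621827301)])
plate front [0.5227 0.0535 0.004 ] [0.5798 0.1402 0.004 ] 0.10381377557915901
[0.6684 0.083  0.004 ]
nosetop? [0.5771 0.0597 0.109 ]
nosetop? [0.595  0.0868 0.109 ]
nosetop? [0.5886 0.1053 0.109 ]
nosetop? [0.571 0.078 0.109]
(array([ 0.58079476,  0.13736413, -0.00204667]), [np.float64(0.00012493878111991428), np.float64(0.0001249387811197741)])
(array([ 0.52312018,  0.04983626, -0.00123279]), [np.float64(0.00016622815821810882), np.float64(0.0001662281582182137)])
```

```bash
python3 -m inch '{"fingers":[1,1,1,1,1,1,1],"offset":[[0.1,0.2,3],[0,0,3],[0,0,3],[0,0,3],[0,0,3],[0,0,3],[0,0,0.8]],"spin":[0,0,0,0,0,0,0]}' && python3 - <<'E'
from h import *
shot('wrist','w2'); o=arm.observe(); print(o['ee_pos'],o['force'])
E
```

```text
clock: 2.25
ee_pos: [0.592, 0.3122, 0.0498]
eef_rot: [-0.001, 0.708, 0.706, -0.003]
force: [-0.9, -0.1, -0.9]
gripper_width: 0.0855
[0.59215461 0.31230907 0.05042988] [-1.4425922  -0.56610697 -1.62291007]
```

View pics/w2.png

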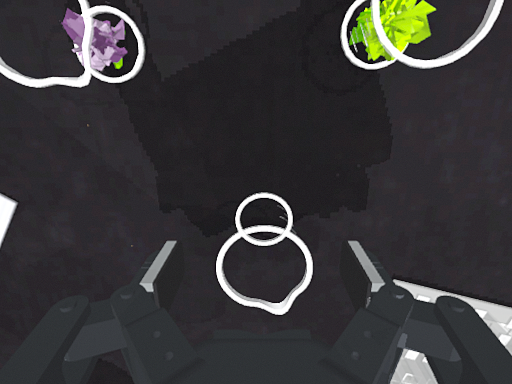

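```bash
python3 - <<'E'
from h import *
w=load('w2'); a,b=onz(w,217,266,.062),onz(w,313,266,.062);print(a,b,np.linalg.norm(a-b)); print(onz(w,264,227,.062),onz(w,264,304,.062)); print(onz(w,264.5,219,0.0))
E
python3 -m inch '{"fingers":[1],"offset":[[0,0.1,0]],"spin":[0]}'
```

```text
[0.59111474 0.2887148  0.062     ] [0.59131273 0.33769    0.062     ] 0.04897560500256501
[0.56915239 0.31274516 0.062     ] [0.61506073 0.31264529 0.062     ]
[0.5940386 0.3134659 0.       ]
clock: 2.38
ee_pos: [0.5949, 0.3131, 0.054]
eef_rot: [-0.0, 0.708, 0.707, -0.001]
force: [0.2, 0.0, 1.2]
gripper_width: 0.0852
```

```bash
python3 -m inch '{"fingers":[0.5,0.5,0.45,0.45,0.45,0.45,0.45,0.45],"offset":[[0,0,0],[0,0,0],[0,0,0],[0,0,0],[0,0,0],[0,0,0],[0,0,0],[0,0,0]],"spin":[0,0,0,0,0,0,0,0]}' 25
```

```text
clock: 3.05
ee_pos: [0.5965, 0.3137, 0.0563]
eef_rot: [0.001, 0.707, 0.707, 0.001]
force: [-0.4, -0.9, 9.5]
gripper_width: 0.0475
```

```bash
python3 -m inch '{"fingers":[0.4,0.4,0.4,0.4,0.4,0.4,0.4],"offset":[[0,0,-0.5],[0,0,-1.5],[0,0,-2.5],[0,0,-3],[0,0,-3],[0,0,-2],[0,0,0]],"spin":[0,0,0,0,0,0,0]}' && python3 - <<'E'
from h import *
shot('wrist','w3');shot('scene','s3'); o=arm.observe(); print(o['ee_pos'],o['force'],o['gripper_width'])
cv2.imwrite('pics/s3c.png',cv2.resize(load('s3')['color'][120:280,150:330,::-1],None,fx=3,fy=3))
E
```

```text
clock: 3.63
ee_pos: [0.5976, 0.3144, 0.1852]
eef_rot: [0.001, 0.707, 0.707, 0.004]
force: [1.1, 1.3, 0.1]
gripper_width: 0.0472
[0.59585648 0.31350189 0.1809032 ] [-0.32863357 -0.31421386 -0.92661668] 0.04738748592164286
```

View pics/w3.png

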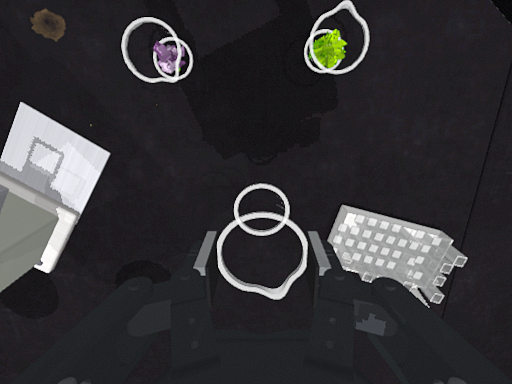

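View pics/s3c.png

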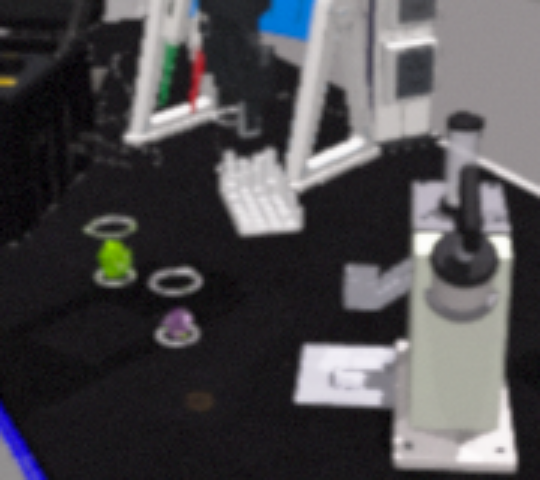

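```bash
python3 -m inch '{"fingers":[0.4,0.4,0.4,0.4,0.4,0.4,0.4,0.4,0.4,0.4,0.4,0.4],"offset":[[0,0,0],[0,0,0],[0,0,0],[0,0,0],[0,0,0],[-2.5,0.3,0],[-3.4,0.5,0],[-3.4,0.5,0],[-3.4,0.5,0],[-3.4,0.5,0],[-3.4,0.5,0],[-1.2,0,0]],"spin":[0.116,0.116,0.116,0.116,0.116,0,0,0,0,0,0,0]}' && python3 -m inch '{"fingers":[0.4,0.4,0.4],"offset":[[0,0,0],[0,0,0],[0,0,0]],"spin":[0,0,0]}' && python3 - <<'E'
from h import *
shot('wrist','w4');shot('top','t4');shot('scene','s4'); o=arm.observe(); print(o['ee_pos'],o['force'],o['gripper_width'],Q(o['eef_rot']))
cv2.imwrite('pics/s4c.png',cv2.resize(load('s4')['color'][120:280,150:330,::-1],None,fx=3,fy=3))
E
```

```text
clock: 4.73
ee_pos: [0.5023, 0.1215, 0.1782]
eef_rot: [-0.0, 0.88, 0.475, -0.002]
force: [0.3, 0.7, -0.3]
gripper_width: 0.0471
clock: 4.98
ee_pos: [0.506, 0.1254, 0.1791]
eef_rot: [-0.0, 0.88, 0.475, 0.0]
force: [0.0, -0.3, -0.1]
gripper_width: 0.0475
[0.50585794 0.12567313 0.17908667] [-0.4581009   0.28754356  0.27985268] 0.04715645155743026 [[ 5.47006863e-01  8.37128121e-01  2.44089333e-05]
 [ 8.37128116e-01 -5.47006863e-01  9.60306864e-05]
 [ 9.37418421e-05 -3.20960402e-05 -9.99999995e-01]]
```

View pics/w4.png

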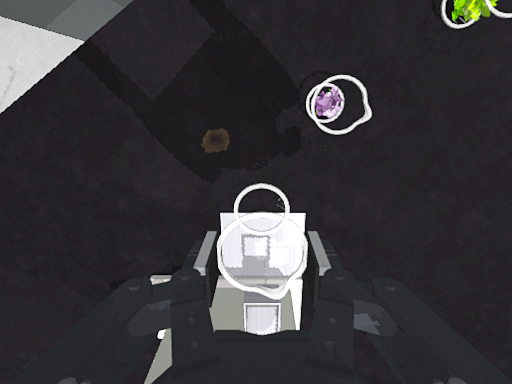

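View pics/t4.png

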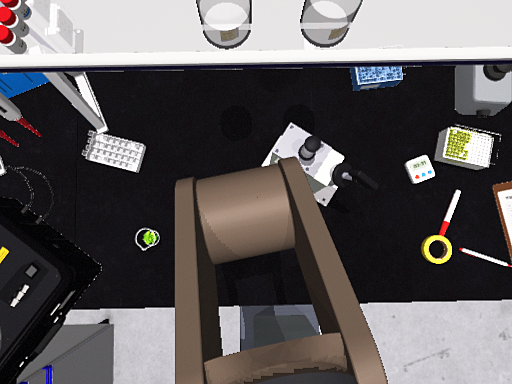

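View pics/s4c.png

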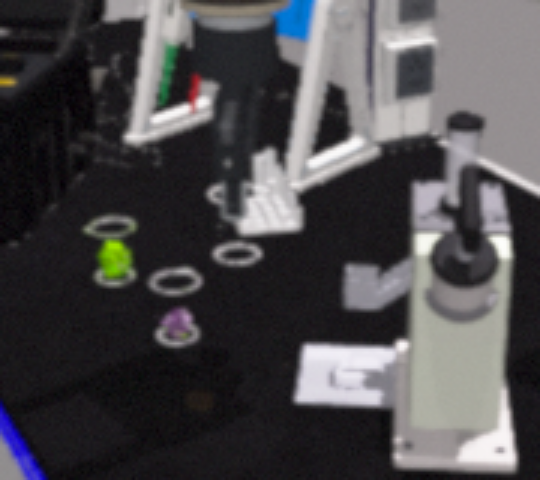

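```bash
python3 - <<'E'
from h import *
w=load('w4')
cv2.imwrite('pics/w4c.png',cv2.resize(w['color'][170:350,190:340,::-1],None,fx=4,fy=4,interpolation=cv2.INTER_CUBIC)[:600])
E
```

```text
(no output)
```

View pics/w4c.png

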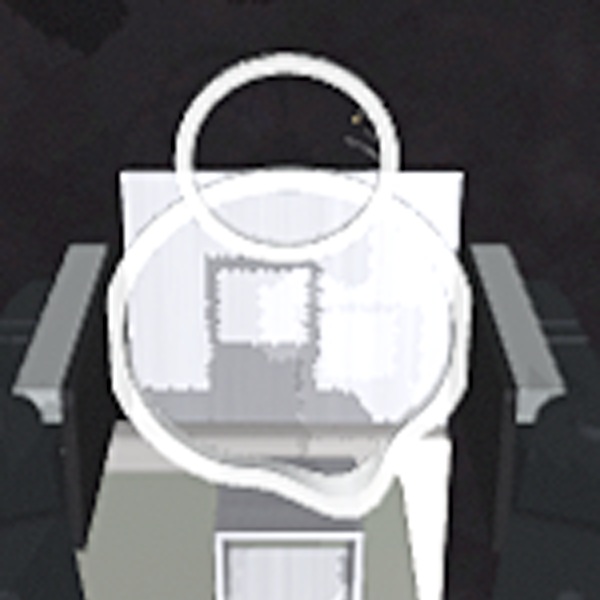

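```bash
python3 - <<'E'
from h import *
w=load('w4')
P=lambda u,v,z:onz(w,190+u/4,170+v/4,z)
xd=np.array([.5475,.8368,0]);yd=np.array([-.8368,.5475,0])
a,b=P(217,535,.109),P(363,535,.109);print('nose top front',a,b,np.linalg.norm(a-b)); n=(a+b)/2-.014*yd; print('nose c',n)
a,b=P(215,457,.082),P(365,457,.082);print('nose bot front',a,b,np.linalg.norm(a-b)); print((a+b)/2-.014*yd)
a,b=P(121,172,.004),P(462,172,.004);print('plate',a,b,np.linalg.norm(a-b),(a+b)/2-.046*yd)
o=arm.observe()['ee_pos'];
# beaker base in hand
bz=o[2]-.0565; print('base',P(288,160,bz),'rim',P(289,330,bz+.062), o)
E
```

```text
nose top front [0.57772073 0.05796216 0.109     ] [0.59595979 0.08563904 0.109     ] 0.03314623876867799
nose c [0.59855546 0.0641356  0.109     ]
nose bot front [0.57661538 0.05617143 0.082     ] [0.59727545 0.08753128 0.082     ] 0.03755367920919753
[0.59866062 0.06418635 0.082     ]
plate [0.52294949 0.05251953 0.004     ] [0.58015756 0.13943782 0.004     ] 0.10405552567865323 [0.59004632 0.07079367 0.004     ]
base [0.50426685 0.12547567 0.12258667] rim [0.50207541 0.12692721 0.18458667] [0.50585794 0.12567313 0.17908667]
```

```bash
python3 -m inch '{"fingers":[0.4,0.4,0.4,0.4,0.4,0.4,0.4,0.4,0.4,0.4],"offset":[[0,0,3],[0,0,3],[0,0,3],[0,0,2.3],[0,0,0],[0,2.5,0],[0,2.5,0],[0,2.5,0],[0,1.5,0],[0,0,0]],"spin":[0,0,0,0,0,0,0,0,0,0]}' && python3 -m inch '{"fingers":[0.4,0.4,0.4],"offset":[[0,0,0.2],[0,0,0.2],[0,0,0.1]],"spin":[0,0,0]}' && python3 - <<'E'
from h import *
shot('wrist','w5');shot('scene','s5'); o=arm.observe(); print(o['ee_pos'],o['force'],o['gripper_width'])
cv2.imwrite('pics/s5c.png',cv2.resize(load('s5')['color'][120:280,200:350,::-1],None,fx=3.7,fy=3.7))
E
```

```text
clock: 5.97
ee_pos: [0.5845, 0.0745, 0.0678]
eef_rot: [0.001, 0.88, 0.475, 0.002]
force: [-0.7, -0.5, 0.3]
gripper_width: 0.0475
clock: 6.22
ee_pos: [0.58, 0.0761, 0.0614]
eef_rot: [-0.0, 0.88, 0.476, -0.0]
force: [0.2, -0.6, 0.6]
gripper_width: 0.0472
[0.57996643 0.07600641 0.06130621] [ 0.42106614  0.13001162 -0.06963121] 0.04729410517702894
```

View pics/w5.png

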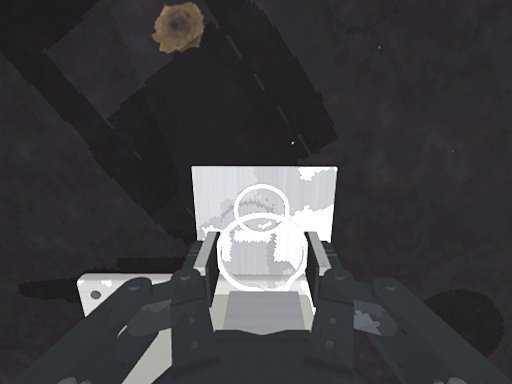

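View pics/s5c.png

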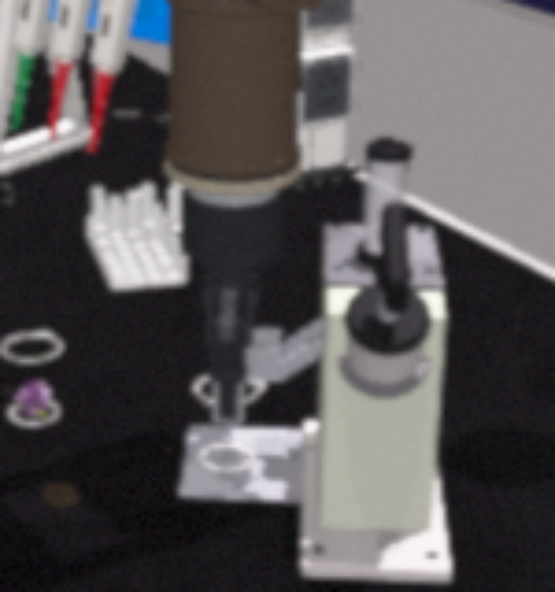

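```bash
python3 -m inch '{"fingers":[0.4,0.4,0.4],"offset":[[0,0,0.1],[0,0,0],[0,0,0]],"spin":[0,0,0]}'; python3 -m inch '{"fingers":[0.4,0.4,0.4],"offset":[[0,0,0.1],[0,0,0],[0,0,0]],"spin":[0,0,0]}'
```

```text
clock: 6.57
ee_pos: [0.5806, 0.0757, 0.0604]
eef_rot: [-0.0, 0.88, 0.476, 0.0]
force: [0.2, -0.0, 2.1]
gripper_width: 0.0471
clock: 6.82
ee_pos: [0.5809, 0.0755, 0.0602]
eef_rot: [0.0, 0.88, 0.475, 0.0]
force: [-4.3, -0.0, 18.5]
gripper_width: 0.0473
```

```bash
python3 -m inch '{"fingers":[0.4,0.62,0.7,0.8,0.8,0.8],"offset":[[0,0,-0.1],[0,0,0],[0,0,0],[0,0,0],[0,0,0],[0,0,0]],"spin":[0,0,0,0,0,0]}'; python3 - <<'E'
from h import *
w=shot('wrist','w6'); o=arm.observe(); print(o['ee_pos'],o['force'],o['gripper_width'])
E
```

```text
clock: 7.32
ee_pos: [0.5806, 0.0755, 0.0602]
eef_rot: [-0.0, 0.88, 0.475, -0.0]
force: [1.2, -0.6, 0.6]
gripper_width: 0.0684
[0.58064097 0.07543141 0.06015692] [-0.09661433 -0.55290506 -0.64902769] 0.06828317961851833
```

View pics/w6.png

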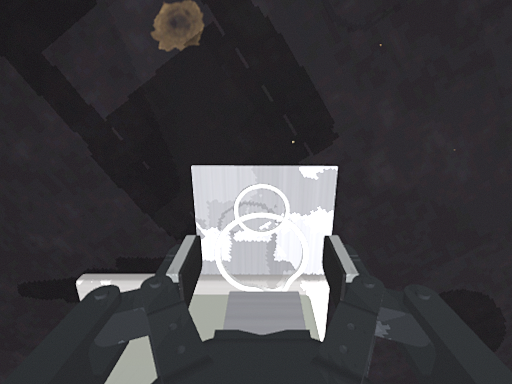

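```bash
python3 -m inch '{"fingers":[0.8,0.8,0.8,0.9,1,1,1],"offset":[[0,-1.5,0],[0,-2.5,0],[0,-3,0],[0,-3,0],[0,0,-2],[0,0,-2.5],[0,0,0]],"spin":[0,0,0,0,0,0,0]}' && python3 -m inch '{"fingers":[1,1,1,1,1,1,1,1,1,1,1,1],"offset":[[0,0,0],[0,0,0],[0,0,0],[0,0,0],[0,0,0],[0,0,0],[0,0,0],[0,0,0],[0,0,0],[0,0,0],[0,0,0],[0,0,0]],"spin":[0.12,0.12,0.12,0.12,0.12,0.12,0.12,0.12,0.12,0.12,0.12,0.12]}' && python3 -m inch '{"fingers":[1,1,1],"offset":[[0,0,0],[0,0,0],[0,0,0]],"spin":[0.12,0.011,0]}';  python3 - <<'E'
from h import *
w=shot('wrist','w7'); s=shot('scene','s7'); o=arm.observe(); print(o['ee_pos'],o['force'],o['gripper_width'],Q(o['eef_rot'])[:,0])
cv2.imwrite('pics/s7c.png',cv2.resize(load('s7')['color'][120:280,200:350,::-1],None,fx=3.7,fy=3.7))
w=load('w6'); print('base',onz(w,262.5,210,.005),'rim',onz(w,261,251,.066))
E
```

```text
clock: 7.95
ee_pos: [0.4985, 0.131, 0.1085]
eef_rot: [0.001, 0.88, 0.476, 0.002]
force: [2.1, -0.1, 0.1]
gripper_width: 0.0856
clock: 8.95
ee_pos: [0.4971, 0.1302, 0.105]
eef_rot: [-0.0, 0.974, -0.226, 0.0]
force: [0.3, 0.0, -0.5]
gripper_width: 0.0855
clock: 9.2
ee_pos: [0.4971, 0.1302, 0.1051]
eef_rot: [0.0, 0.959, -0.285, -0.0]
force: [-0.9, 0.2, -0.1]
gripper_width: 0.0856
[0.4970724  0.13018088 0.10516879] [-0.42751911  0.41052638  0.24180448] 0.0852811309677252 [ 8.38566844e-01 -5.44798721e-01 -3.43863771e-05]
base [0.57857067 0.07610796 0.005     ] rim [0.57539111 0.07701475 0.066     ]
```

View pics/w7.png

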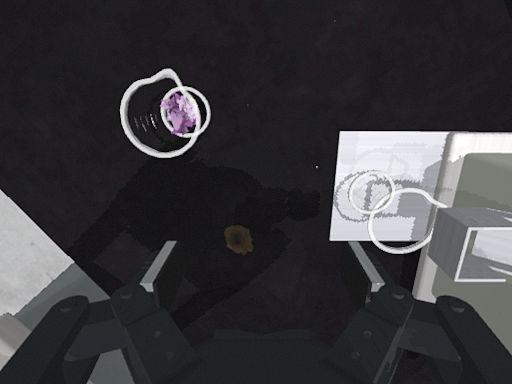

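View pics/s7c.png

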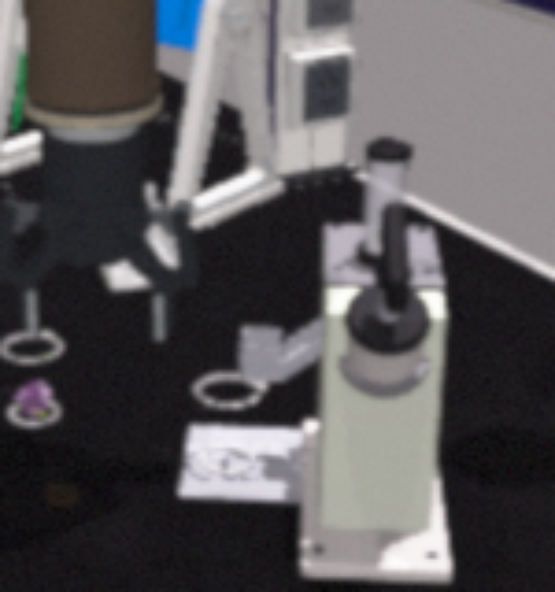

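```bash
python3 - <<'E'
from h import *
w=load('w7')
cv2.imwrite('pics/w7c.png',cv2.resize(w['color'][120:300,320:512,::-1],None,fx=3.3,fy=3.3,interpolation=cv2.INTER_CUBIC))
E
```

```text
(no output)
```

View pics/w7c.png

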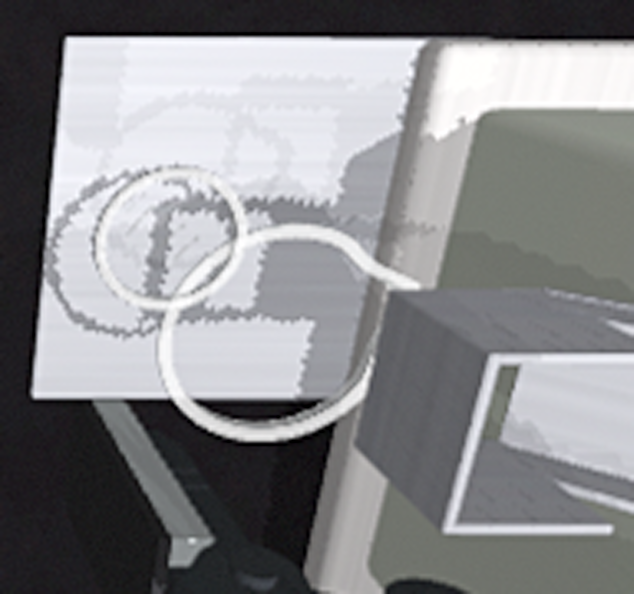

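```bash
python3 - <<'E'
from h import *
w=load('w7');w4=load('w4');w1=load('w1')
P=lambda u,v,z:onz(w,320+u/3.3,120+v/3.3,z)
r7=lambda u,v:ray(w,320+u/3.3,120+v/3.3)
r4=lambda u,v:ray(w4,190+u/4,170+v/4)
r1=lambda u,v:ray(w1,u/2.5,60+v/2.5)
xd=np.array([.5475,.8368,0]);yd=np.array([-.8368,.5475,0])
print('bot',P(393,287,.082),P(358,445,.082)); n=(P(393,287,.082)+P(358,445,.082))/2-.014*yd;print(n)
print('top',P(492,355,.109),P(445,530,.109)); print((P(492,355,.109)+P(445,530,.109))/2-.014*yd)
print(tri([r7(492,355),r4(363,535),r1(100,308)]));print(tri([r7(445,530),r4(217,535),r1(20,265)]))
print(tri([r7(393,287),r1(142,293)]),tri([r7(358,445),r1(62,250)]))
b=P(170,237,.005);print('base',b,'rim',P(265,335,.066));print('plate',P(65,38,.004),P(33,397,.004))
for p in (b,): print((p-n)@xd,(p-n)@yd)
print('tcp rel nose',(np.array([.49707,.13018,0])-n)@xd,(np.array([.49707,.13018,0])-n)@yd)
E
```

```text
bot [0.59613117 0.08520076 0.082     ] [0.57778428 0.05692696 0.082     ]
[0.59867292 0.06339886 0.082     ]
top [0.5952736  0.08563054 0.109     ] [0.57738237 0.05816394 0.109     ]
[0.59804319 0.06423224 0.109     ]
(array([0.59517894, 0.0861992 , 0.10931589]), [np.float64(0.00023479588144493054), np.float64(0.0005136033129422642), np.float64(0.0006752104488991506)])
(array([0.57746781, 0.05831906, 0.10871719]), [np.float64(0.0003214755366802811), np.float64(0.0005161531966605523), np.float64(0.0007964630014660989)])
(array([0.59657034, 0.08446488, 0.08160841]), [np.float64(0.0004206159134304838), np.float64(0.00042061591343041626)]) (array([ 0.59448846, -0.00908778,  0.01013989]), [np.float64(0.00013085108674763953), np.float64(0.0001308510867477204)])
base [0.57808146 0.075624   0.005     ] rim [0.57547296 0.07768395 0.066     ]
plate [0.5795332  0.13841308 0.004     ] [0.52318605 0.05201364 0.004     ]
-0.0010438261250527736 0.0239242055192911
tcp rel nose 0.00025485893352705764 0.12158400334698596
```

```bash
python3 -m inch '{"fingers":[1,1,1,1,1,1],"offset":[[0,0,3],[0,0,3],[0,0,2.3],[0.5,0,0],[0.5,0,0],[0,0,0]],"spin":[0,0,0,0,0,0]}';  python3 - <<'E'
from h import *
w=shot('wrist','w8'); s=shot('scene','s8'); o=arm.observe(); print(o['ee_pos'],o['force'],o['gripper_width'],Q(o['eef_rot'])[:,0])
cv2.imwrite('pics/s8c.png',cv2.resize(load('s8')['color'][120:280,200:350,::-1],None,fx=3.7,fy=3.7))
E
```

```text
clock: 9.8
ee_pos: [0.5071, 0.1244, 0.0233]
eef_rot: [-0.0, 0.958, -0.286, 0.001]
force: [1.3, -0.6, 0.4]
gripper_width: 0.0858
[0.50672664 0.12468937 0.02372749] [-0.17732747 -0.24287561  0.14425541] 0.0850622424233312 [ 0.8365711  -0.54785564  0.00173266]
```

View pics/w8.png

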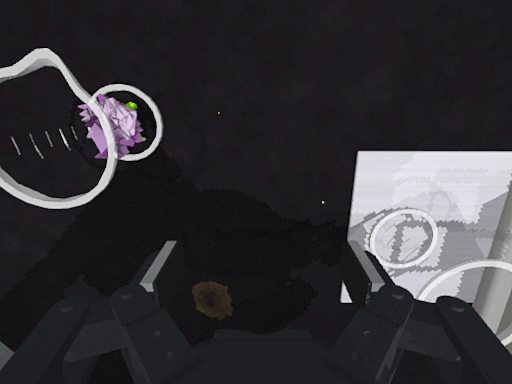

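View pics/s8c.png

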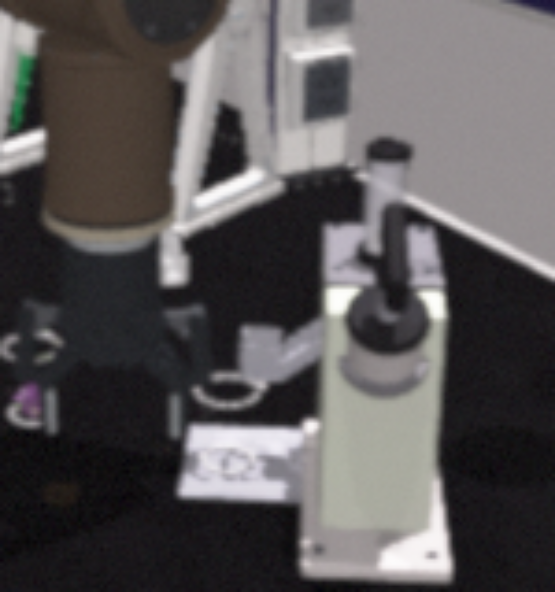

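```bash
python3 -m inch '{"fingers":[1,1,1,1,1],"offset":[[0,0,-0.7],[0.4,0,0],[0.4,0,0],[0.3,0,0],[0,0,0]],"spin":[0,0,0,0,0]}';  python3 - <<'E'
from h import *
w=shot('wrist','w9'); s=shot('scene','s9'); o=arm.observe(); print(o['ee_pos'],o['force'],o['gripper_width'],Q(o['eef_rot'])[:,0])
cv2.imwrite('pics/s9c.png',cv2.resize(load('s9')['color'][180:280,220:320,::-1],None,fx=5,fy=5))
cv2.imwrite('pics/w9c.png',cv2.resize(w['color'][140:384,300:512,::-1],None,fx=2.4,fy=2.4))
E
```

```text
clock: 10.32
ee_pos: [0.5155, 0.1184, 0.0296]
eef_rot: [-0.0, 0.958, -0.286, 0.0]
force: [0.5, 0.0, -0.1]
gripper_width: 0.0856
[0.5146336  0.11857382 0.02924762] [ 0.2346675  -0.09356435 -0.78684246] 0.08528402392844804 [ 8.36276966e-01 -5.48307232e-01 -1.25059753e-04]
```

View pics/w9c.png

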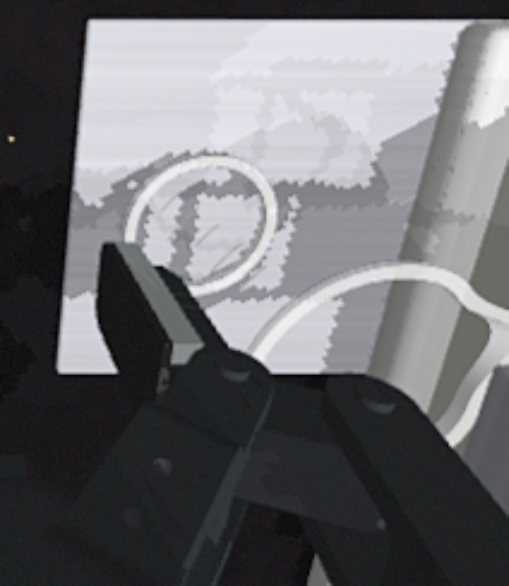

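View pics/s9c.png

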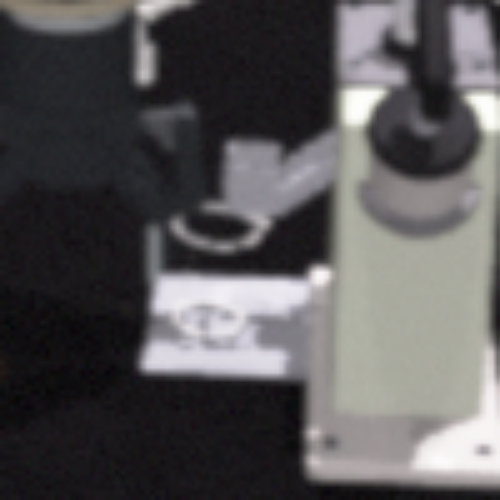

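```bash
python3 -m inch '{"fingers":[1,1,1,1,1,1],"offset":[[0.2,0,0],[0.2,0,0],[0.2,0,0],[0.2,0,0],[0.2,0,0],[0,0,0]],"spin":[0,0,0,0,0,0]}';  python3 - <<'E'
from h import *
w=shot('wrist','w10'); s=shot('scene','s10'); o=arm.observe(); print(o['ee_pos'],o['force'],o['gripper_width'])
n=np.array([.5983,.0639,0]);yd=np.array([-.8368,.5475,0]);print('tool y',(o['ee_pos']-n)@yd)
cv2.imwrite('pics/s10c.png',cv2.resize(load('s10')['color'][180:280,220:320,::-1],None,fx=5,fy=5))
cv2.imwrite('pics/w10c.png',cv2.resize(w['color'][140:384,300:512,::-1],None,fx=2.4,fy=2.4))
E
```

```text
clock: 10.92
ee_pos: [0.5234, 0.1131, 0.0293]
eef_rot: [-0.0, 0.958, -0.286, 0.0]
force: [0.3, -1.2, -0.3]
gripper_width: 0.0854
[0.52302441 0.1131709  0.02925316] [ 0.27701516 -0.01138379 -0.0527198 ] 0.08538818134509465
tool y 0.08996642826237035
```

View pics/w10c.png

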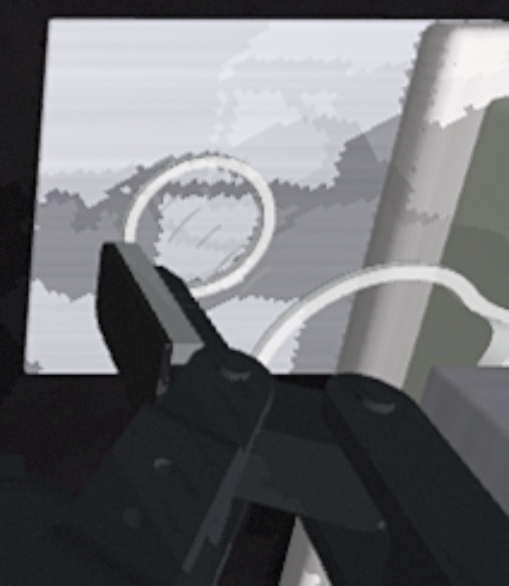

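View pics/s10c.png

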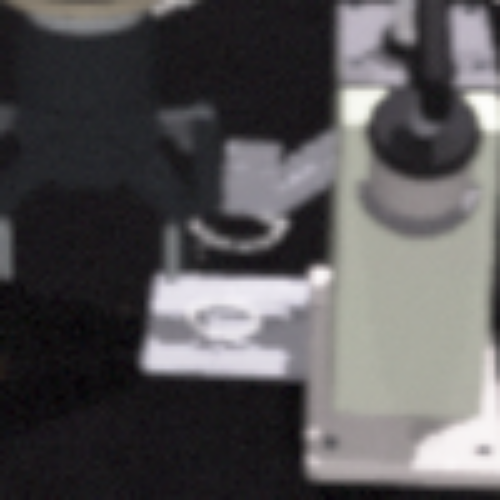

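```bash
python3 - <<'E'
from h import *
s=load('s10');w=load('w10')
n=np.array([.5983,.0639,0]);yd=np.array([-.8368,.5475,0]);xd=np.array([.5475,.8368,0])
C=lambda p:np.round((np.array(proj(s,p))-[220,180])*5,0)
for x in (-.017,.017): print('nose',x,C(n+x*xd+.014*yd+[0,0,.082]),C(n+x*xd+.014*yd+[0,0,.109]))
for x in (-.011,.011):
  for z in (.07,.1,.13): print('link',x,z,C(n+x*xd+(.090-.057)*yd+[0,0,z]))
b=onz(w,383.8,234.2,.005); print('base',(b-n)@xd,(b-n)@yd)
cv2.imwrite('pics/s10d.png',cv2.resize(s['color'][160:250,230:300,::-1],None,fx=8,fy=8,interpolation=cv2.INTER_CUBIC)[:600])
E
```

```text
nose -0.017 [221. 215.] [221. 171.]
nose 0.017 [223. 187.] [224. 143.]
link -0.011 0.07 [186. 228.]
link -0.011 0.1 [187. 179.]
link -0.011 0.13 [187. 129.]
link 0.011 0.07 [188. 210.]
link 0.011 0.1 [189. 162.]
link 0.011 0.13 [189. 112.]
base -0.002800679483108424 0.012527520281238186
```

View pics/s10d.png

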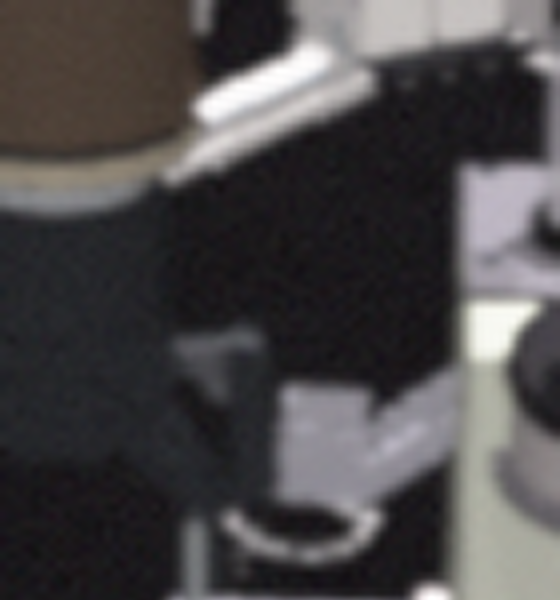

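```bash
python3 -m inch '{"fingers":[1,1,1,1,1,1],"offset":[[-1,0,0],[-2,0,0],[0,0,-2.5],[0,0,-2.5],[0,0,-2.5],[0,0,0]],"spin":[0,0,0,0,0,0]}' && python3 -m inch '{"fingers":[1,1,1,1,1,1,1,1,1,1,1,1],"offset":[[0,0,0],[0,0,0],[0,0,0],[0,0,0],[0,0,0],[0,0,0],[0,0,0],[0,0,0],[0,0,0],[0,0,0],[0,0,0],[0,0,0]],"spin":[-0.12,-0.12,-0.12,-0.12,-0.12,-0.12,-0.12,-0.12,-0.12,-0.12,-0.12,-0.12]}' && python3 -m inch '{"fingers":[1,1,1],"offset":[[0,0,0],[0,0,0],[0,0,0]],"spin":[-0.12,-0.011,0]}';  python3 - <<'E'
from h import *
w=shot('wrist','w11'); o=arm.observe(); print(o['ee_pos'],o['force'],o['gripper_width'],Q(o['eef_rot'])[:,0])
n=np.array([.5983,.0639,0]);yd=np.array([-.8368,.5475,0]);xd=np.array([.5475,.8368,0]);p=o['ee_pos']-n;print('tool x,y',p@xd,p@yd)
cv2.imwrite('pics/w11c.png',cv2.resize(w['color'][140:340,160:360,::-1],None,fx=3,fy=3))
E
```

```text
clock: 11.52
ee_pos: [0.4991, 0.1306, 0.108]
eef_rot: [-0.001, 0.958, -0.286, 0.002]
force: [3.2, 0.4, 1.6]
gripper_width: 0.0854
clock: 12.52
ee_pos: [0.497, 0.1299, 0.1038]
eef_rot: [-0.0, 0.908, 0.42, -0.0]
force: [-0.7, 0.4, -0.4]
gripper_width: 0.0857
clock: 12.77
ee_pos: [0.4973, 0.1299, 0.104]
eef_rot: [-0.0, 0.88, 0.474, -0.0]
force: [-0.6, 0.3, -0.5]
gripper_width: 0.0851
[0.49737322 0.12983229 0.10403412] [-0.93605696  0.81887254 -0.94725817] 0.08529761048687899 [ 5.51143259e-01  8.34410567e-01 -3.36216471e-04]
tool x,y -8.527467505928097e-05 0.12055345669681422
```

View pics/w11c.png

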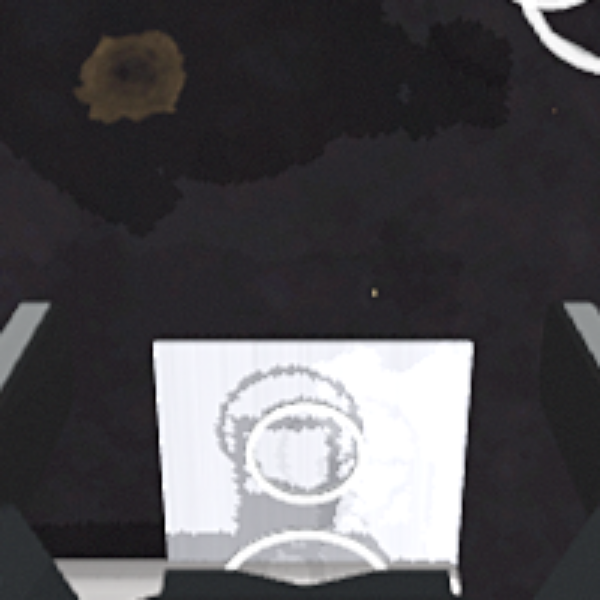

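```bash
python3 - <<'E'
from h import *
w=load('w11');n=np.array([.5983,.0639,0]);yd=np.array([-.8368,.5475,0]);xd=np.array([.5475,.8368,0])
b=onz(w,160+304/3,140+453/3,.005); print('base',(b-n)@xd,(b-n)@yd)
E
python3 -m inch '{"fingers":[1,1,1,1,1,1,1,1,1],"offset":[[0,0,2],[0,0,2],[0,0,0],[0,2.5,0],[0,3,0],[0,2.5,0],[0,1.2,0],[0,0.8,0],[0,0,0]],"spin":[0,0,0,0,0,0,0,0,0]}';  python3 - <<'E'
from h import *
w=shot('wrist','w12');s=shot('scene','s12'); o=arm.observe(); print(o['ee_pos'],o['force'],o['gripper_width'])
n=np.array([.5983,.0639,0]);yd=np.array([-.8368,.5475,0]);xd=np.array([.5475,.8368,0]);p=o['ee_pos']-n;print('tool x,y',p@xd,p@yd)
cv2.imwrite('pics/w12c.png',cv2.resize(w['color'][140:340,160:360,::-1],None,fx=3,fy=3))
cv2.imwrite('pics/s12d.png',cv2.resize(s['color'][160:250,230:300,::-1],None,fx=6.6,fy=6.6,interpolation=cv2.INTER_CUBIC)[:600])
E
```

```text
base -0.002158360870142818 0.013965621980988267
clock: 13.57
ee_pos: [0.5823, 0.0744, 0.0646]
eef_rot: [0.0, 0.88, 0.475, 0.0]
force: [-1.8, 0.4, 0.3]
gripper_width: 0.0851
[0.5804725  0.07525507 0.06432632] [ 0.29343978 -0.18960177  0.47727788] 0.08576602641426581
tool x,y -0.00025863246871537924 0.021134952455231743
```

View pics/w12c.png

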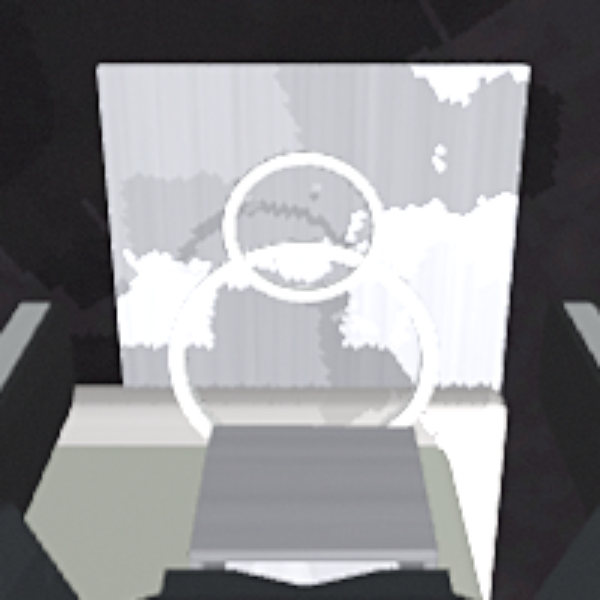

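View pics/s12d.png

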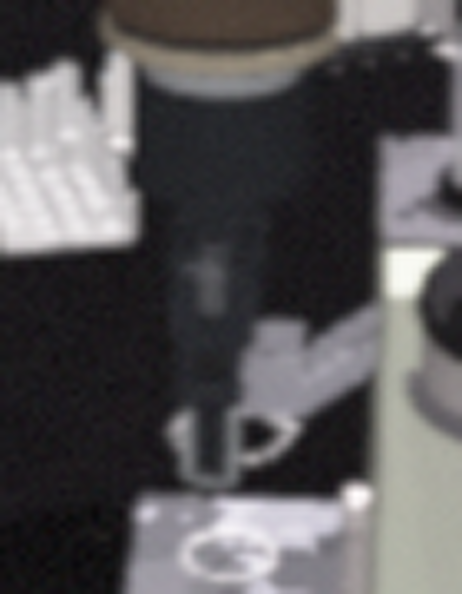

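```bash
python3 -m inch '{"fingers":[0.6,0.5,0.45,0.45,0.45,0.45,0.45],"offset":[[0,0,0],[0,0,0],[0,0,0],[0,0,0],[0,0,0],[0,0,0],[0,0,0]],"spin":[0,0,0,0,0,0,0]}' 20 && python3 -m inch '{"fingers":[0.4,0.4,0.4,0.4,0.4,0.4],"offset":[[0,0,-0.2],[0,0.3,0],[0,0.4,0],[0,0.4,0],[0,0,0],[0,0,0]],"spin":[0,0,0,0,0,0]}';  python3 - <<'E'
from h import *
w=shot('wrist','w13');s=shot('scene','s13'); o=arm.observe(); print(o['ee_pos'],o['force'],o['gripper_width'])
n=np.array([.5983,.0639,0]);yd=np.array([-.8368,.5475,0]);xd=np.array([.5475,.8368,0]);p=o['ee_pos']-n;print('tool x,y',p@xd,p@yd)
cv2.imwrite('pics/w13c.png',cv2.resize(w['color'][140:340,160:360,::-1],None,fx=3,fy=3))
cv2.imwrite('pics/s13d.png',cv2.resize(s['color'][160:250,230:300,::-1],None,fx=6.6,fy=6.6,interpolation=cv2.INTER_CUBIC)[:600])
E
```

```text
clock: 14.25
ee_pos: [0.5815, 0.0751, 0.0646]
eef_rot: [0.0, 0.88, 0.476, 0.0]
force: [-1.2, -0.3, 7.1]
gripper_width: 0.0476
clock: 14.75
ee_pos: [0.591, 0.0686, 0.0662]
eef_rot: [-0.0, 0.88, 0.475, -0.0]
force: [-0.2, 1.2, -0.7]
gripper_width: 0.0477
[0.59058218 0.06878401 0.06613692] [0.50175232 0.62360379 0.13125728] 0.04758731166648856
tool x,y -0.0001385693826737749 0.00913226246791055
```

View pics/w13c.png

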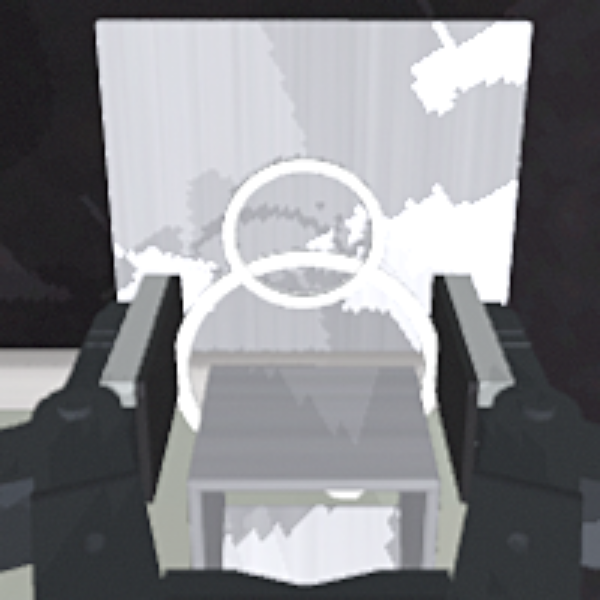

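View pics/s13d.png

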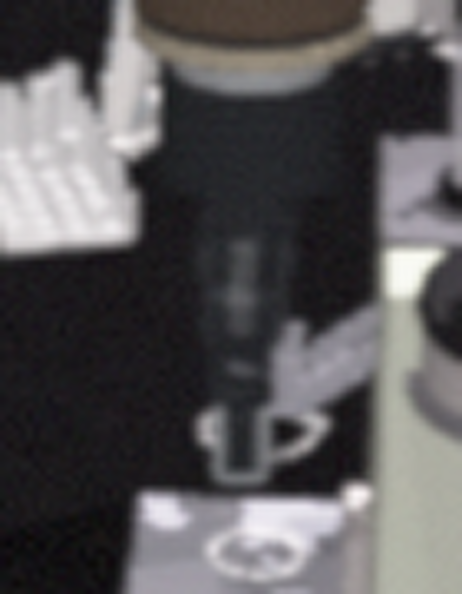

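```bash
python3 - <<'E'
from h import *
w=load('w13');n=np.array([.5983,.0639,0]);yd=np.array([-.8368,.5475,0]);xd=np.array([.5475,.8368,0])
for z in(.005,.007):
  b=onz(w,160+303/3,140+230/3,z); print('base',(b-n)@xd,(b-n)@yd)
E
```

```text
base -0.0017478123725188004 0.002584055074302872
base -0.0017410095678830305 0.00351438129620234
```

```bash
python3 -m inch '{"fingers":[0.4,0.4,0.4,0.62,0.7,0.8,0.9,1],"offset":[[0,0.2,0.1],[0,0,0.1],[0,0,0],[0,0,0],[0,0,0],[0,0,0],[0,0,0],[0,0,0]],"spin":[0,0,0,0,0,0,0,0]}' && python3 -m inch '{"fingers":[1,1,1,1],"offset":[[0,-1.5,0],[0,-2.5,0],[0,-3,0],[0,-3,0]],"spin":[0,0,0,0]}' && python3 -m inch '{"fingers":[1,1,1],"offset":[[0,-1,-1],[0,0,-2],[0,0,-1]],"spin":[0,0,0]}';  python3 - <<'E'
from h import *
w=shot('wrist','w14');s=shot('scene','s14'); o=arm.observe(); print(o['ee_pos'],o['force'],o['gripper_width'])
n=np.array([.5983,.0639,0]);yd=np.array([-.8368,.5475,0]);xd=np.array([.5475,.8368,0]);p=o['ee_pos']-n;print('tool x,y',p@xd,p@yd)
cv2.imwrite('pics/w14c.png',cv2.resize(w['color'][140:340,160:360,::-1],None,fx=3,fy=3))
cv2.imwrite('pics/s14d.png',cv2.resize(s['color'][150:260,230:340,::-1],None,fx=5.4,fy=5.4,interpolation=cv2.INTER_CUBIC)[:600])
E
```

```text
clock: 15.52
ee_pos: [0.5923, 0.0678, 0.0642]
eef_rot: [-0.0, 0.88, 0.475, -0.0]
force: [-0.3, -1.1, 0.1]
gripper_width: 0.0852
clock: 15.85
ee_pos: [0.508, 0.1228, 0.0642]
eef_rot: [0.0, 0.88, 0.475, 0.0]
force: [0.5, 1.4, -0.4]
gripper_width: 0.0849
clock: 16.1
ee_pos: [0.5004, 0.1286, 0.1058]
eef_rot: [0.0, 0.879, 0.476, 0.0]
force: [0.2, -0.1, 0.1]
gripper_width: 0.0853
[0.50217857 0.12829174 0.10617469] [ 1.16425841 -0.0704698   0.54261292] 0.08579879079451988
tool x,y 0.0012565259200404924 0.11568889293705428
```

View pics/w14c.png

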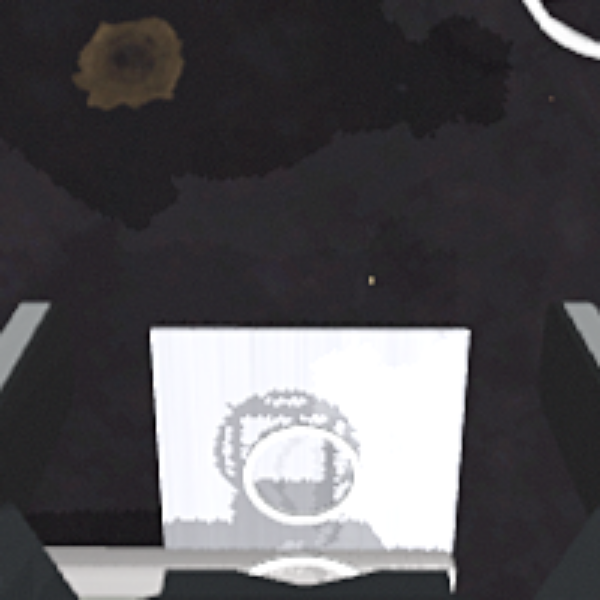

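View pics/s14d.png

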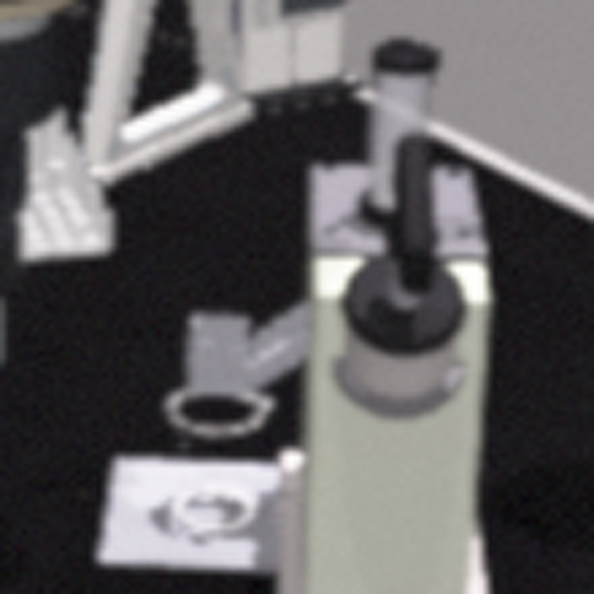

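```bash
python3 - <<'E'
from h import *
w=load('w14');n=np.array([.5983,.0639,0]);yd=np.array([-.8368,.5475,0]);xd=np.array([.5475,.8368,0])
b=onz(w,160+300/3,140+475/3,.005); print('base',(b-n)@xd,(b-n)@yd)
E
python3 -m inch '{"fingers":[1,1,1,1,1,1,1,1,1,1,1,1],"offset":[[0,0,-3],[0,0,-3.6],[0,0,-3.6],[0,0,-3.6],[0,0,-3.6],[0,0,-3.6],[0,0,-2.5],[0,0,0],[0,0,0],[0,0,0],[0,0,0],[0,0,0]],"spin":[0,0,0,0.12,0.12,0.12,0.12,0.12,0.12,0.12,0.12,0.12]}' && python3 -m inch '{"fingers":[1,1,1,1,1,1,1],"offset":[[0,0,0],[0,0,0],[0,0,0],[0,0,0],[0,0,0],[0,0,0],[0,0,0]],"spin":[0.12,0.12,0.12,0.12,0.011,0,0]}'; python3 - <<'E'
from h import *
o=arm.observe(); print(o['ee_pos'],o['force'],o['gripper_width'],Q(o['eef_rot'])[:,0])
n=np.array([.5983,.0639,0]);yd=np.array([-.8368,.5475,0]);xd=np.array([.5475,.8368,0]);p=o['ee_pos']-n;print('tool x,y',p@xd,p@yd)
w=shot('wrist','w15')
E
```

```text
base -0.00240913810243899 -0.00034937832969102325
clock: 17.2
ee_pos: [0.501, 0.1276, 0.3389]
eef_rot: [-0.0, 0.999, -0.048, 0.0]
force: [0.5, -0.1, -0.4]
gripper_width: 0.0854
clock: 17.78
ee_pos: [0.5006, 0.1278, 0.339]
eef_rot: [0.0, 0.959, -0.284, -0.0]
force: [0.1, -0.3, -0.4]
gripper_width: 0.0853
[0.50062608 0.12783151 0.33903555] [ 0.07627488 -0.26248132 -0.3941961 ] 0.08531744120424836 [ 8.38491830e-01 -5.44914158e-01 -1.07775105e-04]
tool x,y 2.1416072735927656e-05 0.11673603940466445
```

View pics/w15.png

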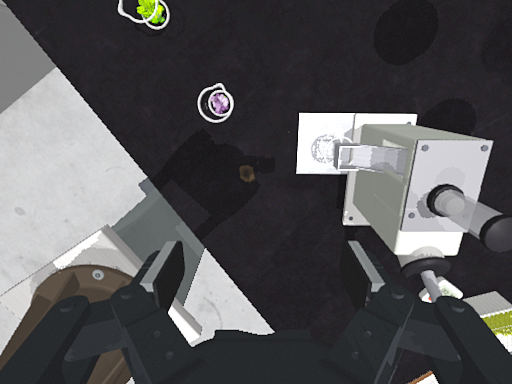

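```bash
python3 -m inch '{"fingers":[1,1,1,1,1,1,1,1,1,1],"offset":[[2.5,2,0],[2.5,2,0],[2.5,2,0],[2.5,2,0],[2.5,2,0],[2.5,2,0],[2.5,2,0],[2.5,2,0],[0,0,0],[0,0,0]],"spin":[0,0,0,0,0,0,0,0,0,0]}'; python3 - <<'E'
from h import *
w=shot('wrist','w16');w=shot('scene','s16');t=shot('top','t16')
o=arm.observe(); print(o['ee_pos'],o['force'],o['gripper_width'],Q(o['eef_rot'])[:,0])
E
```

```text
clock: 18.67
ee_pos: [0.5802, -0.117, 0.3388]
eef_rot: [0.0, 0.958, -0.286, -0.0]
force: [-0.4, 1.5, -0.0]
gripper_width: 0.0852
[ 0.57972756 -0.11464864  0.33923828] [ 1.2013736  -0.10847362  0.42496943] 0.0850349626532118 [ 8.37286151e-01 -5.46764803e-01 -3.88358823e-04]
```

View pics/w16.png

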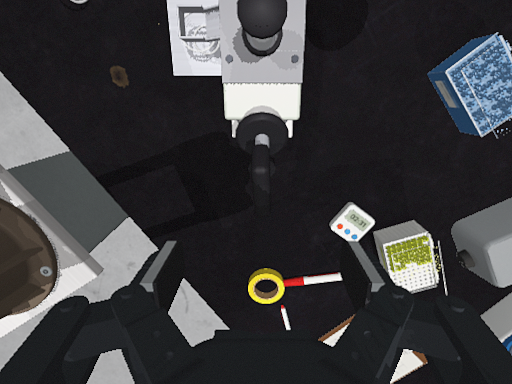

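View pics/s16.png

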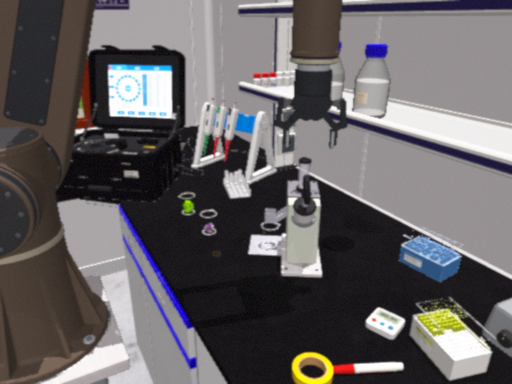

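```bash
python3 - <<'E'
from h import *
def g(tag,x0,y0,x1,y1,k,n):
    im=load(tag)['color'][y0:y1,x0:x1,::-1]; im=(255*(im/255.)**.45).astype('uint8'); cv2.imwrite(n,cv2.resize(im,None,fx=k,fy=k,interpolation=cv2.INTER_CUBIC))
g('w16',200,90,320,220,4.5,'pics/w16c.png')
g('top0',320,150,390,205,8,'pics/t0h.png')
g('s16',270,140,345,240,6,'pics/s16h.png')
E
```

```text
(no output)
```

View pics/w16c.png

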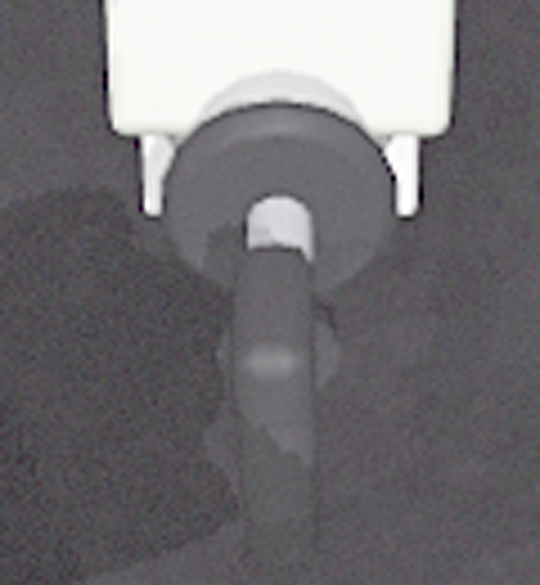

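View pics/t0h.png

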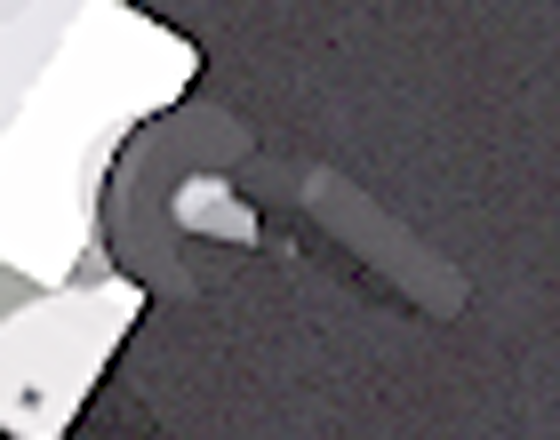

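View pics/s16h.png

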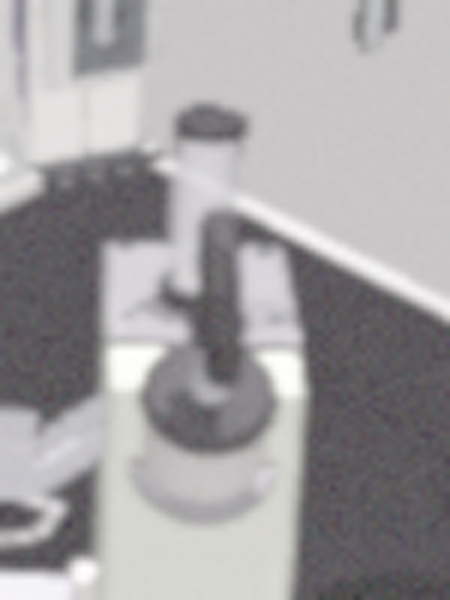

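```bash
python3 - <<'E'
from h import *
w=load('w16');t=load('top0');s=load('s16')
n=np.array([.5983,.0639,0]);yd=np.array([-.8368,.5475,0]);xd=np.array([.5475,.8368,0]);z=np.array([0,0,1])
D=lambda p:np.round([(p-n)@xd,(p-n)@yd,p[2]],4)
p,r=tri([ray(w,260,170),ray(t,359.5,172.5),ray(s,307,175.8)]);print('top +x',D(p),p,r)
q,r=tri([ray(w,262.2,213.3),ray(t,376.5,187)]);print('top -x',D(q),q,r)
m=(p+q)/2; zh=-.5*xd+.866*z
print('len',np.linalg.norm(p-q),'centre',D(m-.017*zh),m-.017*zh)
# barrel disc & stem
b=tri([ray(w,200+280/4.5,90+215/4.5),ray(t,320+205/8,150+205/8)]);print('stem base',D(b[0]),b)
o=arm.observe()['ee_pos'];print('tool',D(o))
print('cap/mag', D(np.array([.654,-.0063,.265])))
E
```

```text
top +x [-0.1347 -0.0837  0.2675] [ 0.59455654 -0.09460806  0.26747666] [np.float64(0.0018982716271164213), np.float64(0.00022742749135288952), np.float64(0.001681731027239365)]
top -x [-0.1823 -0.0836  0.2427] [ 0.5684624  -0.13440125  0.24271617] [np.float64(0.00044674318694645077), np.float64(0.0004467431869464478)]
len 0.05364218214268659 centre [-0.15   -0.0836  0.2404] [ 0.58616322 -0.10739185  0.24037441]
stem base [-0.1232 -0.0836  0.1934] (array([ 0.6008099 , -0.08492102,  0.19335915]), [np.float64(0.0019473745329567575), np.float64(0.0019473745329568605)])
tool [-0.1596 -0.0822  0.3392]
cap/mag [-0.0282 -0.085   0.265 ]
```

```bash
python3 -m inch '{"fingers":[1,1,1,1,1,1],"offset":[[0.14,-0.9,2],[0,0,2.5],[0,0,2.5],[0,0,2],[0,0,0.9],[0,0,0]],"spin":[0,0,0,0,0,0]}' && python3 -m inch '{"fingers":[0.6,0.4,0.2,0.1,0.1,0.1,0.1,0.1,0.1,0.1],"offset":[[0,0,0],[0,0,0],[0,0,0],[0,0,0],[0,0,0],[0,0,0],[0,0,0],[0,0,0],[0,0,0],[0,0,0]],"spin":[0,0,0,0,0,0,0,0,0,0]}' 30; python3 - <<'E'
from h import *
w=shot('wrist','w17');s=shot('scene','s17')
n=np.array([.5983,.0639,0]);yd=np.array([-.8368,.5475,0]);xd=np.array([.5475,.8368,0]);z=np.array([0,0,1])
D=lambda p:np.round([(p-n)@xd,(p-n)@yd,p[2]],4)
o=arm.observe(); print(D(o['ee_pos']),o['force'],o['gripper_width'],Q(o['eef_rot'])[:,0])
im=s['color'][130:250,250:350,::-1]; im=(255*(im/255.)**.5).astype('uint8'); cv2.imwrite('pics/s17c.png',cv2.resize(im,None,fx=5,fy=5,interpolation=cv2.INTER_CUBIC))
im=w['color'][:,:,::-1]; im=(255*(im/255.)**.5).astype('uint8'); cv2.imwrite('pics/w17c.png',im)
E
```

```text
clock: 19.32
ee_pos: [0.5849, -0.1074, 0.2386]
eef_rot: [0.0, 0.958, -0.285, -0.002]
force: [0.3, 0.1, 0.3]
gripper_width: 0.0856
clock: 20.15
ee_pos: [0.5858, -0.1081, 0.2406]
eef_rot: [-0.0, 0.958, -0.286, -0.0]
force: [-3.7, 5.3, 4.3]
gripper_width: 0.0145
[-0.1508 -0.0837  0.2407] [-2.95302882  4.93669299  5.69872067] 0.014683367572650883 [ 8.36342858e-01 -5.48206108e-01 -8.28759094e-04]
```

View pics/w17c.png

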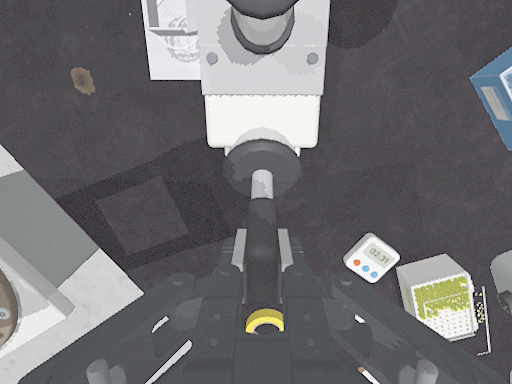

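View pics/s17c.png

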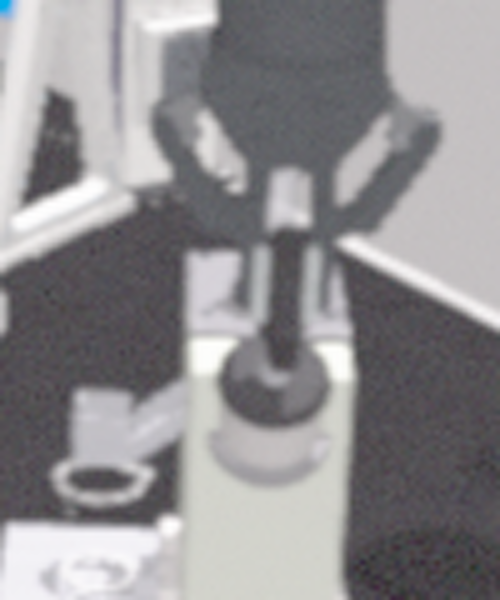

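```bash
cat > st.py <<'E'
from h import *
n=np.array([.5983,.0639,0]);yd=np.array([-.8368,.5475,0]);xd=np.array([.5475,.8368,0]);z=np.array([0,0,1])
zh=-.5*xd+.866*z; c0=np.array([.58605,-.1079,.2407])
o=arm.observe(); p=o['ee_pos']; d=p-c0; x=Q(o['eef_rot'])[:,0]; yaw=np.arctan2(x[1],x[0]); s=-(yaw-np.arctan2(-.5475,.8368))
f=o['force']
print('t%.2f along %.1f perp %.1f side %.1f mm | F: axial %.1f perp %.1f side %.1f Mz %.2f | handle ~%.3f w %.1f'%(o['clock'],-d@zh*1e3,d@(.866*xd+.5*z)*1e3,d@yd*1e3,f@zh,f@(.866*xd+.5*z),f@yd,o['torque'][2],-s,o['gripper_width']*1e3))
E
python3 -m inch '{"fingers":[0.1,0.1,0.1,0.1],"offset":[[0,-0.05,0.09],[0,-0.05,0.09],[0,-0.05,0.09],[0,0,0]],"spin":[0,0,0,0]}' 40; python3 st.py
```

```text
clock: 20.58
ee_pos: [0.5864, -0.1073, 0.2389]
eef_rot: [0.0, 0.958, -0.286, -0.0]
force: [-11.0, 1.6, 20.6]
gripper_width: 0.0143
t20.58 along 1.9 perp -0.3 side 0.1 mm | F: axial 20.2 perp 6.3 side 10.1 Mz -0.09 | handle ~-0.001 w 14.3
```

```bash
python3 -m inch '{"fingers":[0.1,0.1,0.1,0.1,0.1,0.1],"offset":[[0,0,0],[0,0,0],[0,0,0],[0,0,0],[0,0,0],[0,0,0]],"spin":[-0.06,-0.06,-0.06,-0.06,-0.06,0]}'; python3 st.py
```

```text
clock: 21.08
ee_pos: [0.586, -0.1065, 0.239]
eef_rot: [-0.001, 0.99, -0.138, -0.0]
force: [-15.6, 9.9, 22.2]
gripper_width: 0.0145
t21.08 along 2.1 perp 0.1 side 0.8 mm | F: axial 19.3 perp 10.8 side 18.5 Mz -1.24 | handle ~0.302 w 14.5
```

```bash
python3 -m inch '{"fingers":[0.1,0.1,0.1,0.1],"offset":[[-0.07,-0.06,-0.02],[0,0,0],[0,0,0],[0,0,0]],"spin":[-0.05,-0.05,-0.05,0]}'; python3 st.py
```

```text
clock: 21.42
ee_pos: [0.5858, -0.1065, 0.2391]
eef_rot: [-0.0, 0.998, -0.064, 0.0]
force: [-17.0, 5.6, 18.7]
gripper_width: 0.0149
t21.42 along 1.9 perp 0.1 side 1.0 mm | F: axial 18.5 perp 5.3 side 17.3 Mz -2.05 | handle ~0.451 w 14.9
```

```bash
python3 - <<'E'
from h import *
w=shot('wrist','w18')
im=w['color'][90:384,120:400,::-1]; im=(255*(im/255.)**.45).astype('uint8'); cv2.imwrite('pics/w18c.png',cv2.resize(im,None,fx=2,fy=2,interpolation=cv2.INTER_CUBIC))
E
```

```text
(no output)
```

View pics/w18c.png

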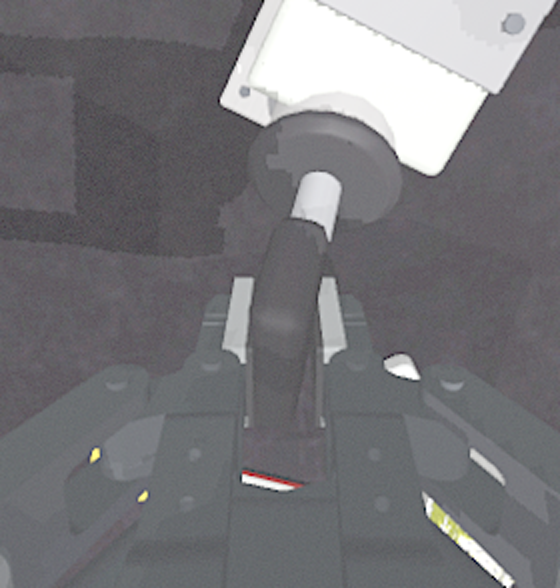

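```bash
python3 -m inch '{"fingers":[0.1,0.1,0.1,0.1],"offset":[[-0.07,-0.04,0],[0,0,0],[0,0,0],[0,0,0]],"spin":[-0.05,-0.05,-0.05,0]}'; python3 st.py
```

```text
clock: 21.8
ee_pos: [0.5856, -0.1062, 0.2388]
eef_rot: [-0.0, 1.0, 0.01, 0.001]
force: [-11.3, 4.0, 3.3]
gripper_width: 0.0148
t21.80 along 2.2 perp 0.0 side 1.3 mm | F: axial 4.3 perp -0.8 side 11.6 Mz -2.78 | handle ~0.600 w 14.8
```

```bash
python3 -m inch '{"fingers":[0.1,0.1,0.1],"offset":[[0.03,-0.04,0.09],[0.03,-0.04,0.09],[0,0,0]],"spin":[0,0,0]}'; python3 st.py
```

```text
clock: 22.05
ee_pos: [0.5862, -0.1052, 0.2366]
eef_rot: [-0.0, 1.0, 0.009, 0.0]
force: [-11.2, 3.7, 4.5]
gripper_width: 0.0145
t22.05 along 4.7 perp 0.0 side 1.4 mm | F: axial 5.4 perp -0.3 side 11.4 Mz -2.72 | handle ~0.597 w 14.5
```

```bash
python3 -m inch '{"fingers":[0.1,0.1,0.1,0.1,0.1],"offset":[[0.14,-0.2,0.43],[0.14,-0.2,0.43],[0.14,-0.2,0.43],[0.14,-0.2,0.43],[0,0,0]],"spin":[0.02,0,0,0,0]}'; python3 st.py
```

```text
clock: 22.47
ee_pos: [0.5918, -0.0966, 0.2188]
eef_rot: [-0.001, 1.0, -0.001, 0.0]
force: [-8.7, 6.9, -0.7]
gripper_width: 0.0145
t22.47 along 25.2 perp -0.0 side 1.4 mm | F: axial -1.1 perp 0.6 side 11.1 Mz -2.49 | handle ~0.577 w 14.5
```

```bash
python3 -m inch '{"fingers":[0.1],"offset":[[0,0,0]],"spin":[0]}'; python3 st.py; python3 - <<'E'
from h import *
w=shot('wrist','w19');s=shot('scene','s19')
im=w['color'][90:384,120:400,::-1]; im=(255*(im/255.)**.45).astype('uint8'); cv2.imwrite('pics/w19c.png',cv2.resize(im,None,fx=2,fy=2,interpolation=cv2.INTER_CUBIC))
im=s['color'][130:250,250:350,::-1]; im=(255*(im/255.)**.5).astype('uint8'); cv2.imwrite('pics/s19c.png',cv2.resize(im,None,fx=5,fy=5,interpolation=cv2.INTER_CUBIC))
E
```

```text
clock: 22.55
ee_pos: [0.5917, -0.0967, 0.2189]
eef_rot: [-0.001, 1.0, -0.001, 0.0]
force: [-8.7, 7.2, -1.7]
gripper_width: 0.0145
t22.55 along 25.1 perp -0.1 side 1.4 mm | F: axial -2.1 perp 0.2 side 11.2 Mz -2.45 | handle ~0.577 w 14.5
```

View pics/w19c.png

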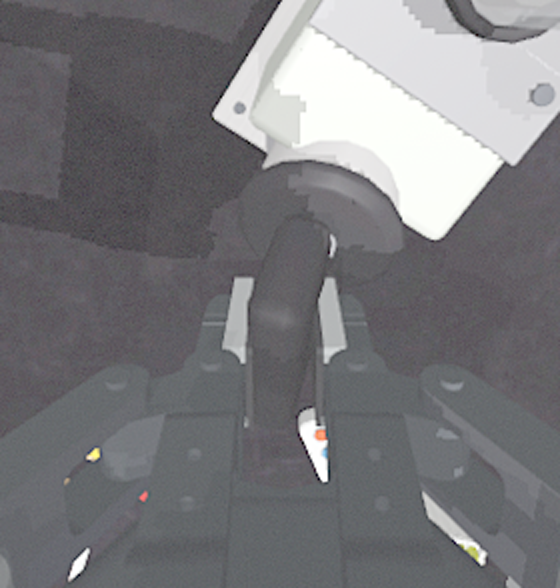

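View pics/s19c.png

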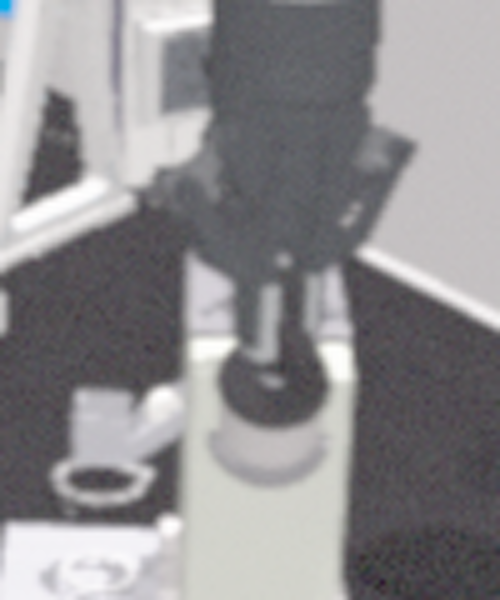

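```bash
python3 -m inch '{"fingers":[0.1,0.1,0.1,0.1],"offset":[[0.06,-0.08,0.18],[0.06,-0.08,0.18],[0.03,-0.04,0.09],[0,0,0]],"spin":[0,0,0,0]}'; python3 st.py
```

```text
clock: 22.98
ee_pos: [0.593, -0.0949, 0.2151]
eef_rot: [-0.0, 1.0, -0.001, 0.0]
force: [-13.8, 6.2, 9.0]
gripper_width: 0.0149
t22.98 along 29.5 perp -0.0 side 1.3 mm | F: axial 9.0 perp 2.5 side 15.0 Mz -2.47 | handle ~0.577 w 14.9
```

```bash
python3 -m inch '{"fingers":[0.1,0.1,0.1,0.1],"offset":[[0.03,-0.04,0.09],[0.01,-0.02,0.04],[0,0,0],[0,0,0]],"spin":[0,0,0,0]}'; python3 st.py;  python3 - <<'E'
from h import *
s=shot('scene','s20')
im=s['color'][130:250,250:350,::-1]; im=(255*(im/255.)**.5).astype('uint8'); cv2.imwrite('pics/s20c.png',cv2.resize(im,None,fx=5,fy=5,interpolation=cv2.INTER_CUBIC))
E
```

```text
clock: 23.32
ee_pos: [0.5933, -0.0946, 0.2145]
eef_rot: [-0.0, 1.0, -0.001, 0.0]
force: [-19.6, 3.7, 21.8]
gripper_width: 0.0146
t23.32 along 30.2 perp -0.0 side 1.2 mm | F: axial 22.7 perp 4.3 side 18.4 Mz -2.42 | handle ~0.577 w 14.6
```

View pics/s20c.png

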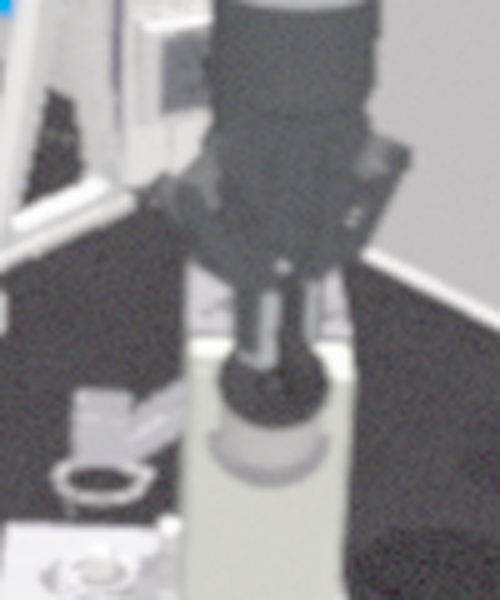

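```bash
python3 -m inch '{"fingers":[0.1,0.1,0.1,0.1,0.1,0.1,0.1,0.1,0.1,0.1],"offset":[[-0.14,0.2,-0.43],[-0.14,0.2,-0.43],[-0.14,0.2,-0.43],[-0.14,0.2,-0.43],[-0.14,0.2,-0.43],[-0.14,0.2,-0.43],[-0.05,0.08,-0.16],[0,0,0],[0,0,0],[0,0,0]],"spin":[0,0,0,0,0,0,0,0,0,0]}'; python3 st.py;  python3 - <<'E'
from h import *
s=shot('scene','s21');w=shot('wrist','w21')
im=s['color'][130:250,250:350,::-1]; im=(255*(im/255.)**.5).astype('uint8'); cv2.imwrite('pics/s21c.png',cv2.resize(im,None,fx=5,fy=5,interpolation=cv2.INTER_CUBIC))
E
```

```text
clock: 24.2
ee_pos: [0.5849, -0.1072, 0.2408]
eef_rot: [-0.0, 1.0, -0.001, 0.001]
force: [-9.3, 5.6, 1.3]
gripper_width: 0.0147
t24.20 along -0.1 perp 0.0 side 1.4 mm | F: axial 1.3 perp 0.3 side 10.9 Mz -2.66 | handle ~0.577 w 14.7
```

View pics/s21c.png

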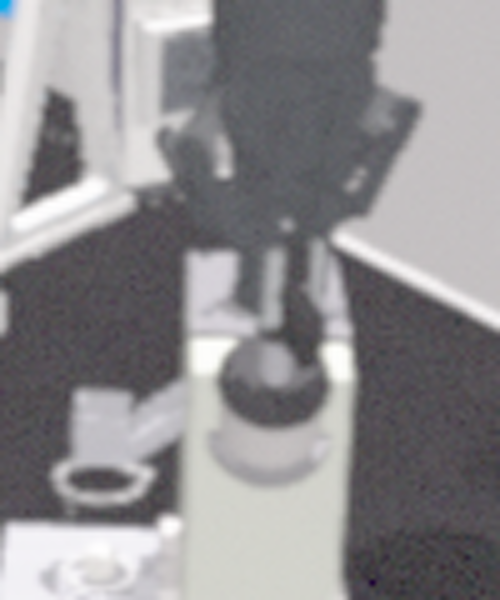

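View pics/w21.png

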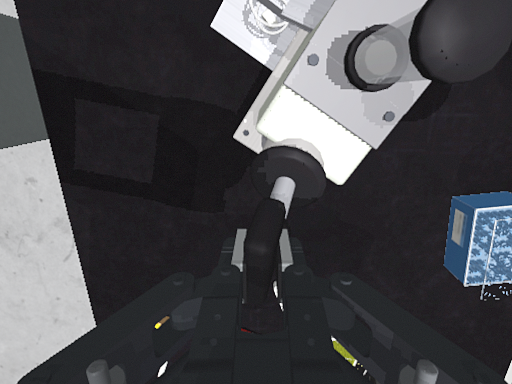

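```bash
python3 -m inch '{"fingers":[0.1,0.1,0.1,0.1],"offset":[[-0.03,0.04,-0.09],[0,0,0],[0,0,0],[0,0,0]],"spin":[0,0,0,0]}'; python3 st.py
```

```text
clock: 24.63
ee_pos: [0.5848, -0.1072, 0.241]
eef_rot: [-0.001, 1.0, -0.001, 0.0]
force: [-3.4, 7.9, -9.8]
gripper_width: 0.0146
t24.63 along -0.3 perp 0.1 side 1.4 mm | F: axial -10.8 perp -0.8 side 7.2 Mz -2.68 | handle ~0.577 w 14.6
```

```bash
python3 -m inch '{"fingers":[0.1,0.1,0.1,0.1,0.1,0.1,0.1,0.1,0.1,0.1],"offset":[[0.14,-0.2,0.43],[0.14,-0.2,0.43],[0.14,-0.2,0.43],[0.14,-0.2,0.43],[0.14,-0.2,0.43],[0.14,-0.2,0.43],[0.05,-0.08,0.16],[0.02,-0.04,0.09],[0,0,0],[0,0,0]],"spin":[0,0,0,0,0,0,0,0,0,0]}'; python3 st.py
```

```text
clock: 25.47
ee_pos: [0.5932, -0.0946, 0.2145]
eef_rot: [-0.0, 1.0, -0.001, 0.0]
force: [-19.0, 4.9, 20.6]
gripper_width: 0.015
t25.47 along 30.3 perp -0.1 side 1.3 mm | F: axial 21.0 perp 4.8 side 18.6 Mz -2.51 | handle ~0.577 w 15.0
```

Same stop and force as on the first stroke. I'll hold briefly, then let it rise.

```bash
python3 -m inch '{"fingers":[0.1,0.1,0.1],"offset":[[0,0,0],[0,0,0],[0,0,0]],"spin":[0,0,0]}'; python3 st.py; python3 - <<'E'
from h import *
s=shot('scene','s22')
E
python3 -m inch '{"fingers":[0.1,0.1,0.1,0.1,0.1,0.1,0.1,0.1,0.1,0.1],"offset":[[-0.14,0.2,-0.43],[-0.14,0.2,-0.43],[-0.14,0.2,-0.43],[-0.14,0.2,-0.43],[-0.14,0.2,-0.43],[-0.14,0.2,-0.43],[-0.05,0.08,-0.16],[0,0,0],[0,0,0],[0,0,0]],"spin":[0,0,0,0,0,0,0,0,0,0]}'; python3 st.py;  python3 - <<'E'
from h import *
s=shot('scene','s23')
def e(s,n):
    im=s['color'][130:250,250:350,::-1]; im=(255*(im/255.)**.5).astype('uint8'); cv2.imwrite(n,cv2.resize(im,None,fx=5,fy=5,interpolation=cv2.INTER_CUBIC))
e(load('s22'),'pics/s22c.png');e(s,'pics/s23c.png')
E
```

```text
clock: 25.72
ee_pos: [0.5932, -0.0946, 0.2145]
eef_rot: [-0.0, 1.0, -0.001, 0.0]
force: [-18.4, 4.7, 20.9]
gripper_width: 0.0148
t25.72 along 30.3 perp -0.1 side 1.3 mm | F: axial 21.2 perp 5.2 side 17.9 Mz -2.49 | handle ~0.577 w 14.8
clock: 26.6
ee_pos: [0.5849, -0.1072, 0.2408]
eef_rot: [-0.0, 1.0, -0.001, 0.001]
force: [-8.2, 5.4, 1.4]
gripper_width: 0.0145
t26.60 along -0.1 perp 0.0 side 1.4 mm | F: axial 1.2 perp 0.7 side 9.8 Mz -2.66 | handle ~0.577 w 14.5
```

View pics/s22c.png

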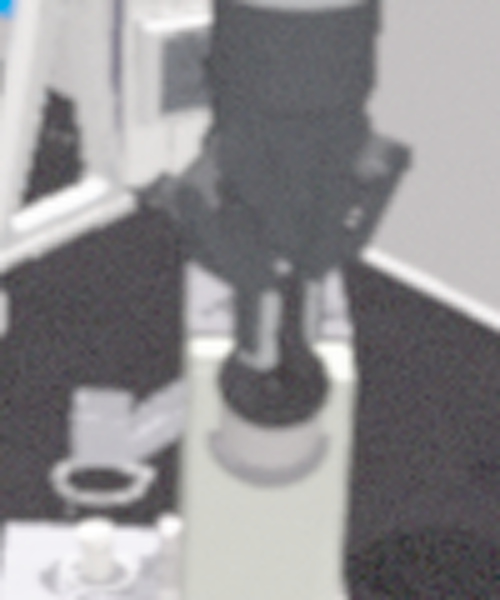

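View pics/s23c.png

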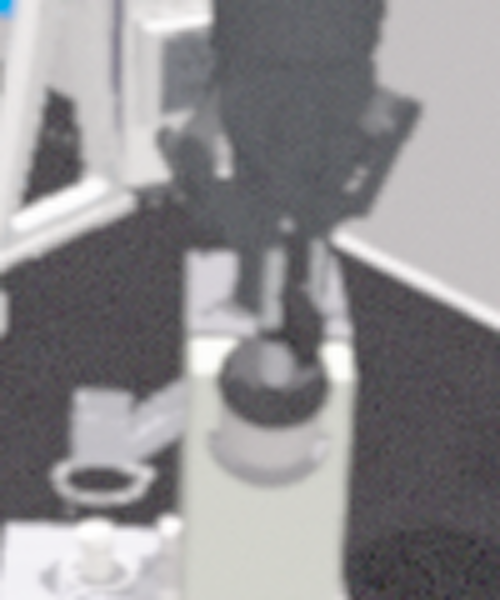

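```bash
python3 -m inch '{"fingers":[0.3,0.5,0.7,0.9,1,1,1],"offset":[[0,0,0],[0,0,0],[0,0,0],[0,0,0],[0,0,0],[0,0,0],[0,0,0]],"spin":[0,0,0,0,0,0,0]}' && python3 -m inch '{"fingers":[1,1,1,1,1,1,1,1],"offset":[[0,0,-1],[0,0,-2],[0,0,-3],[0,0,-3],[0,0,-3],[0,0,-2],[0,0,0],[0,0,0]],"spin":[0,0,0,0,0,0,0,0]}'; python3 st.py;  python3 - <<'E'
from h import *
s=shot('scene','s24');w=shot('wrist','w24')
im=s['color'][140:260,230:340,::-1]; cv2.imwrite('pics/s24c.png',cv2.resize(im,None,fx=5,fy=5,interpolation=cv2.INTER_CUBIC))
E
```

```text
clock: 27.23
ee_pos: [0.5848, -0.1074, 0.2404]
eef_rot: [-0.0, 1.0, 0.0, -0.0]
force: [0.1, 0.2, -0.4]
gripper_width: 0.0855
clock: 27.9
ee_pos: [0.5852, -0.1075, 0.3821]
eef_rot: [0.0, 1.0, 0.0, 0.001]
force: [0.3, -0.4, -1.2]
gripper_width: 0.0853
t27.90 along -122.6 perp 70.6 side 0.9 mm | F: axial -0.9 perp -0.7 side -0.5 Mz 0.01 | handle ~0.579 w 85.3
```

View pics/s24c.png

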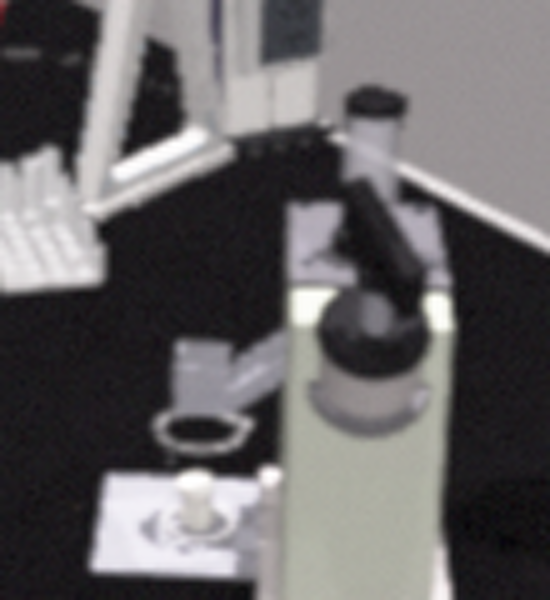

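View pics/w24.png

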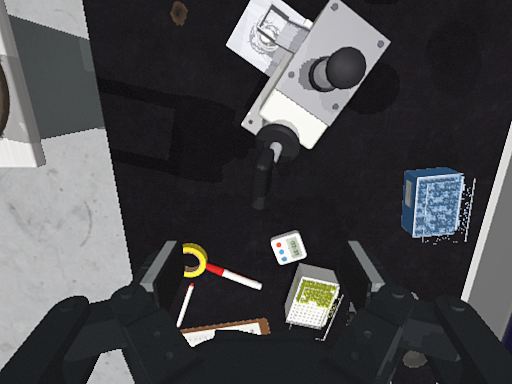

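```bash
python3 - <<'E'
from h import *
t=shot('top','t25'); s=load('s24');s0=load('scene0')
a=s0['color'][175:245,170:225].astype(int);b=s['color'][175:245,170:225].astype(int)
print('leaf area diff max/mean',abs(a-b).max(),abs(a-b).mean())
n=np.array([.5983,.0639,0]);yd=np.array([-.8368,.5475,0]);xd=np.array([.5475,.8368,0])
u,v=230+197/5,140+530/5; p=onz(s,u,v,.006);print('beaker base (scene)',(p-n)@xd,(p-n)@yd)
im=np.hstack([s0['color'][170:250,165:245],s['color'][170:250,165:245]])[:,:,::-1];cv2.imwrite('pics/cmp.png',cv2.resize(im,None,fx=4,fy=4))
E
```

```text
leaf area diff max/mean 138 3.5703896103896104
beaker base (scene) -0.008505119272353995 -0.001649209863469919
```

View pics/cmp.png

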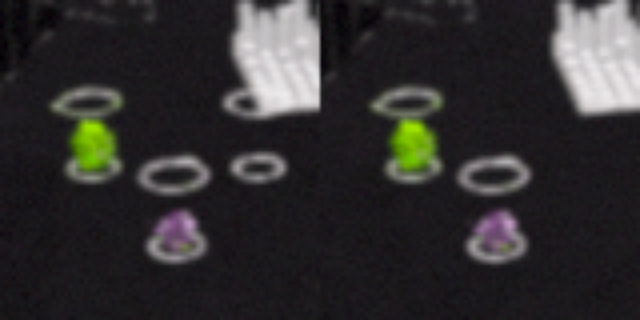

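View pics/t25.png

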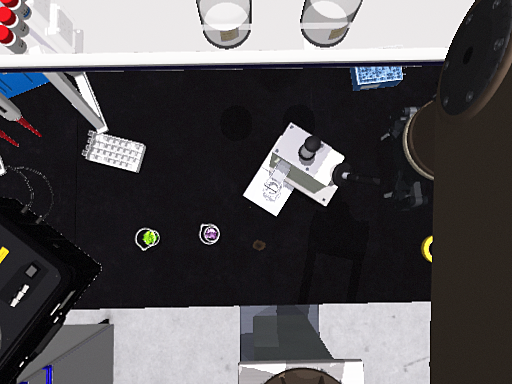

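```bash
python3 - <<'E'
from station import arm
print(arm.finish_job(), arm.observe()['clock'])
E
```

```text
the job is handed in; nothing more can be done
the job is handed in; nothing more can be done
```

The beaker is on the stand plate under the nose with two tablets in it, and I handed the job in at about 28 s. The hand-in reported no verdict.

**Beaker:** I first set it down about 24 mm short of the spot. Pushing it in with the open finger stopped at about 13 mm, because the finger linkage was nearly touching the nose. I re-gripped it near the rim and moved it the rest of the way. The wrist camera then put its base about 2 mm from the point under the nose.

**Dispenser:** I gripped the wing and turned it counter-clockwise under about 20 N. The lock let go at about +0.6 rad. I made two strokes to the stop, both ending at about 30 mm travel and 21–23 N. After the first stroke I pulled up about 1 mm against the top stop to confirm the plunger was fully up. After the second I only checked that the tool was back at the same height. Then I opened the gripper and moved 14 cm clear.

**Last checks:**
- **Tablets:** the scene camera shows what look like two stacked tablets in the upright beaker and none left in the chute.
- **Leaf beakers:** they look unmoved compared with the first picture.
- **Tool force:** it reads about zero.
- **Disagreement:** a rough one-view reading from the scene camera put the beaker's base about 8.5 mm off along x, against 2 mm from the closer wrist view. I trusted the wrist view; both are within the limit.
- **Not seen directly:** I did not view tablet 3 itself and inferred it from the stroke count.

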